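# Unlock the coffee pot's stopper and set it on the saucer

## Robot

A 7-joint arm with a two-finger parallel gripper is mounted at the origin on the work surface. World frame = base frame: x ahead of the robot, y to its left, z up, the work surface at z = 0. Lengths are in m, angles in rad, forces in N, time in s.
With the tool pointing down it reaches from about 0.4 to 0.85 m from the base axis. Payload 4.5 kg.
Tool frame: the origin (TCP) lies at the very end of the fingers, on their centre line; the grasp point (between the pads) lies 19 mm behind it; y points along the fingers, x is the direction in which the jaws open and shut, and the axes are right-handed (so a half turn about y gives the same grasp; the last joint's range is limited). The gripper opens to 88 mm and grips with 3 to 60 N. Pads are 18 mm wide; open, the fingers measure 123 mm over their backs; the gripper's body (75 mm by 187 mm) begins 45 mm behind the grasp point.
Start: joints at [-1.234, 0.689, -0.195, 1.565, 0.157, 0.902, -0.215], TCP at [0.186, 0.597, 0.239] pointing down, gripper open.
Joint ranges: [-3.01, 3.01], [-0.46, 2.08], [-1.47, 1.51], [0.13, 2.56], [-1, 4.14], [0.04, 2.09], [-2.66, 2.66]. Speed limits (rad/s): [2.57, 2.57, 3.14, 3.14, 3.14, 3.14, 3.14].

## Interface

Orientations are given as a unit quaternion [w, x, y, z].
In Python, from station import ctrl gives the robot as it stands.
- The arm moves only by the tool servo_tool, never from a script. Its argument "plan" is a list of rows, each an object of numbers: "x", "y", "z": the shift along the world's x, y, z in mm; "rx", "ry", "rz": the turn, a rotation vector about the world's x, y, z in degrees; "hand": the closure in counts, from 0 (fully open) to 255 (shut). A call has 1 to 12 rows; each row is the pose to reach, as a shift and turn from the pose commanded when the call began; what a row does not reach only later rows make up. A row lasts 1/8 s, in which the tool goes at most 62.5 mm and 10.7 degrees, less where a joint would pass 70% of its speed; a pose out of reach is approached as far as the arm can. A call with a gripper value outside its range is refused whole. The fingers move at their own pace and stop on an object; "newtons" is the grip in N (left out, the last holds). Time passes only in rows, so rows that repeat a pose let the fingers close. It gives the time, the measured TCP pose, the force and the opening at its end, in the units of the state.
- ctrl.get_state(): the state, without advancing time (a new reading comes with each control period).
- ctrl.get_image(name): name is "scene" or "side" or "wrist"; returns a dict with "frame" (480x640x3 uint8, red, green, blue), "intrinsics" (3x3 intrinsics, pixels), "pose" (4x4, takes a point from camera to world coordinates). Camera axes: x right, y down, z forward; pixel columns grow to the right and rows downward; lengths in m; the calibration is good to about 2 mm. A picture is of the moment at which its call begins. There is no depth.
- ctrl.hand_in(): hands the job in, once; it reports no verdict.
Trained networks look in a picture, given as the dict that the camera call returned (one of the last four; its "shot" number tells which), for a name from the list of things; names that differ only in an ending like _2 or _b are one class to them, and where a whole thing is asked for, a point or a joint stands for the part that bears it (a point fixed in the world has none). Each returns a list of dicts, best first, with "conf" (0 to 1); they miss things now and then, are a little off and sometimes report something else, mostly with a low value. They report only what shows in the picture. A call takes as long as a camera call. They do not tell look-alikes from the thing itself.
- ctrl.find_in(picture, label): "at" ([column, row] in pixels, amid what is visible of it).
- ctrl.mark_of(picture, label): "at" ([column, row] in pixels: a listed point, or the origin of a listed thing).
The state is a dict: "clock": time; "qpos": joint angles; "joint_velocities": joint speeds; "tau": joint torques, N m; "tool_pos": TCP position; "tcp_rot": TCP orientation; "contact_force": force on the tool from outside, world axes, zero at the start; "moment": the same for the moment, N m; "gripper_width": opening from 0.0 (shut) to 1.0 (fully open).
Only numpy, scipy, OpenCV 4.12 (cv2) and the standard library are available. Lean on these libraries where they do the work, as an engineer would, in place of code of your own. Each camera call takes 0.05 s, during which the arm holds its last target.

## Task

Open the insulated coffee pot for refilling: squeeze the two upright tabs of its stopper together and, keeping them squeezed, turn the stopper anticlockwise (seen from above) until you feel it come up against its stop, then lift it out. Stand the stopper upright in the middle of the empty saucer, gently, and let go. The full pot must stay standing where it is, neither dragged, twisted round nor lifted, and the cup and the sugar bowl are to be left alone.

Things in the scene. Friction and masses are not known exactly. Their poses are not given: they have to be found in the camera images.
- pot: Insulated coffee pot: steel body 150 mm across on a rubber foot, 95 mm neck, rim 125 mm high; black loop handle on its +x side out to 130 mm from the axis and 106 mm high, short spout on -x. It stands loose and full (2.2 kg), held only by weight and friction: forcing the stopper twists it round (above roughly 0.6 N m), tips it or lifts it. Origin: centre of its underside; z up.
- pot_rim (a point): Centre of the pot's rim, 125 mm above the table; axes as the pot's. Two lugs of the stopper sit under a hidden lip in this mouth. Turned anticlockwise with little drag (under 0.25 N m), the stopper meets a hidden fixed stop 35 to 77 degrees from the start, different each time: feel the moment rise. Eased off the stop (it binds while pressed on it), at most 5 degrees back, it lifts straight out.
- pot_handle (a point): The outermost point of the pot's handle, 122 mm from the pot's axis, 60 mm above the table.
- stopper_grip (a point): Black stopper in the pot's mouth, 100 to 200 g. The point is on its axis, midway between its two tabs, 22 mm above the underside of its flange (96 mm across, 6 mm thick, resting on the rim); z up, y through both tabs; at the start its yaw is the pot's. Tabs: upright plates on the flange, 26 mm wide along x, tops 38.5 mm above the flange's underside, 56 mm over their outer faces.
- tab_a_face (a point): Middle of the outer face of the stopper's +y tab (6 mm thick), 28 mm from the stopper's axis, 22 mm above the flange's underside. A spring holds the tab out: 4.5 N at first touch, 12 N when fully in (8 mm). Its catch is free of the notches in the mouth once the tab is in by more than 4 mm; released on the way it drops into the next notch, every 30 degrees.
- tab_b_face (a point): The same on the -y tab. Both tabs must be well in (56 mm over both becomes about 40 mm) while turning and until the stopper is out of the mouth. A grip of about 20 N does it, centred on the stopper within about 1.5 mm along its y.
- stopper_foot (a point): Centre of the flat end of the stopper's plug (round, 55 mm across), 26 mm below the flange's underside and 48 mm below the point between the tabs; the stopper stands upright on it.
- saucer: The empty white saucer, 156 mm across, rim 16 mm high, loose, 0.28 kg. Origin: centre of its underside on the table; its flat middle, about 90 mm across, is 5 mm above the table.
- cup: White coffee cup with coffee in it, 92 mm across, 58 mm high, handle on its +y side. Origin: centre of its underside. To be left alone.
- sugar_bowl: Closed white sugar bowl with a small knob, 92 mm across, 80 mm high. Origin: centre of its underside. To be left alone.
There are look-alikes about, which are no part of the job. There is more than one size of the saucer; the job needs the largest. What is shaped like the part that bears stopper_grip but blue or yellow is not meant.

How it is judged:
By the outcome, as a careful person would: the job done as asked, in the order asked, and still so for the second after the job is handed in, with the robot touching nothing.
It also fails if it takes over 64 s, if anything falls off the work surface, if the arm or the gripper's body presses on something with over 40 N, if the wrist force passes 120 N, or if a joint passes its speed limit or range.

## Working session

There is one attempt and no reset: what is moved stays moved. The work goes in short steps, Python scripts to look and compute and a tool call to move; the robot and the scene stay as the last step left them, time stands still between calls to the robot, and variables do not carry over. Pictures are saved under pics/ and viewed, and the job is handed in when it is done.

Besides the shell and the picture viewer there is one more tool, called after "Emit:" as name(argument=value, ...) on one line, values as JSON. servo_tool: Moves the arm, as the interface text tells. Its arguments: {"type":"object","properties":{"plan":{"type":"array"},"newtons":{"type":"number"}},"required":["plan"]}

```bash
ls; mkdir -p pics; cat > h.py <<'E'
import numpy as np, cv2
from station import ctrl
def save(p,n): cv2.imwrite(f'pics/{n}.png', cv2.cvtColor(p['frame'],cv2.COLOR_RGB2BGR))
def ray(p,uv):
    K=np.array(p['intrinsics']);T=np.array(p['pose'])
    d=T[:3,:3]@np.linalg.solve(K,[uv[0],uv[1],1.]); return T[:3,3],d/np.linalg.norm(d)
def atz(p,uv,z):
    o,d=ray(p,uv); return o+d*(z-o[2])/d[2]
def tri(rs):
    A=np.zeros((3,3));b=np.zeros(3)
    for o,d in rs:
        M=np.eye(3)-np.outer(d,d);A+=M;b+=M@o
    x=np.linalg.solve(A,b); return x,[np.linalg.norm((np.eye(3)-np.outer(d,d))@(x-o)) for o,d in rs]
def proj(p,X):
    K=np.array(p['intrinsics']);T=np.array(p['pose']);c=T[:3,:3].T@(np.asarray(X)-T[:3,3]);q=K@c;return q[:2]/q[2]
E
python3 - <<'E'
from h import *
np.set_printoptions(precision=3,suppress=True)
s=ctrl.get_state();print(s)
for n in ['scene','side','wrist']:
    p=ctrl.get_image(n);save(p,n+'0');print(n,np.array(p['pose']),p['intrinsics'][0])
    for l in ['pot','pot_rim','pot_handle','stopper_grip','tab_a_face','tab_b_face','saucer','cup','sugar_bowl']:
        print(l,[(np.round(d['at'],1).tolist(),round(d['conf'],2)) for d in ctrl.mark_of(p,l)][:5])
E
```

```text
pics
{'clock': 0.0, 'qpos': array([-1.234,  0.69 , -0.194,  1.566,  0.157,  0.902, -0.215]), 'joint_velocities': array([ 0.001, -0.001, -0.001,  0.001, -0.001,  0.002,  0.   ]), 'tau': array([ -0.   , -52.756,  -1.267, -15.343,  -0.053,   0.006,   0.   ]), 'tool_pos': array([0.186, 0.596, 0.238]), 'tcp_rot': array([-0.569,  0.57 ,  0.418, -0.419]), 'contact_force': array([-0.251,  0.085, -0.553]), 'moment': array([-0.011,  0.007,  0.017]), 'gripper_width': 0.9994055628175942}
scene [[ 0.556  0.698 -0.451  0.94 ]
 [ 0.831 -0.473  0.292 -0.246]
 [-0.01  -0.537 -0.843  0.827]
 [ 0.     0.     0.     1.   ]] [487.304   0.    319.317]
pot [([295.1, 261.0], 0.98)]
pot_rim [([306.5, 212.0], 0.57)]
pot_handle [([341.7, 288.1], 0.58)]
stopper_grip [([224.5, 200.5], 0.81), ([383.6, 215.4], 0.77)]
tab_a_face [([218.2, 190.3], 0.61), ([304.0, 209.0], 0.45)]
tab_b_face [([376.5, 205.3], 0.64), ([230.5, 208.4], 0.62), ([282.5, 230.2], 0.61)]
saucer [([361.8, 148.9], 0.78), ([157.0, 317.2], 0.69), ([500.1, 238.2], 0.62), ([433.7, 186.2], 0.61)]
cup [([459.6, 299.3], 0.72)]
sugar_bowl [([159.0, 317.
[... 273 characters left out ...]
rip [([287.2, 324.3], 0.71), ([321.6, 218.4], 0.66), ([417.6, 251.7], 0.6), ([289.6, 430.1], 0.42)]
tab_a_face [([322.7, 227.3], 0.67), ([256.4, 262.6], 0.67), ([424.7, 256.4], 0.48), ([270.4, 324.6], 0.47)]
tab_b_face [([320.4, 213.4], 0.65), ([302.7, 330.1], 0.45), ([399.4, 250.1], 0.37)]
saucer [([288.4, 431.8], 0.96), ([412.9, 411.5], 0.66), ([169.1, 431.2], 0.62)]
cup [([172.4, 347.7], 0.74)]
sugar_bowl [([349.1, 210.7], 0.68)]
wrist [[ 0.3    0.913  0.277  0.115]
 [ 0.954 -0.287 -0.087  0.62 ]
 [ 0.     0.29  -0.957  0.384]
 [ 0.     0.     0.     1.   ]] [341.715   0.    318.693]
pot []
pot_rim []
pot_handle []
stopper_grip []
tab_a_face []
tab_b_face []
saucer []
cup []
sugar_bowl []
```

View pics/scene0.png

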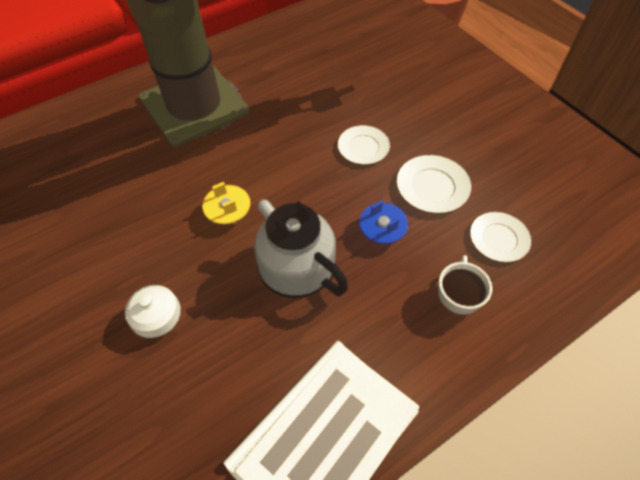

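View pics/side0.png

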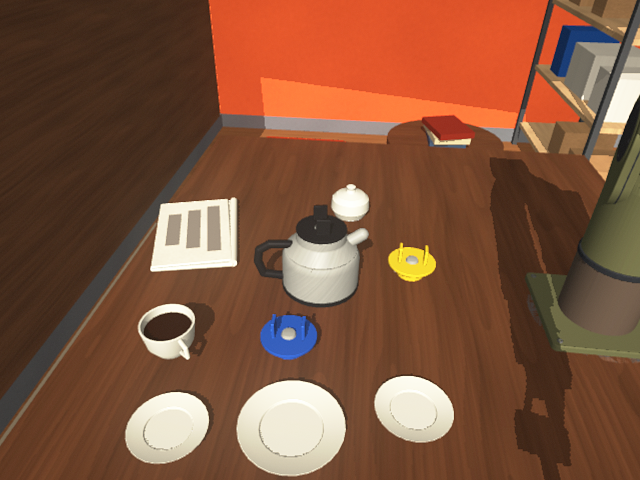

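View pics/wrist0.png

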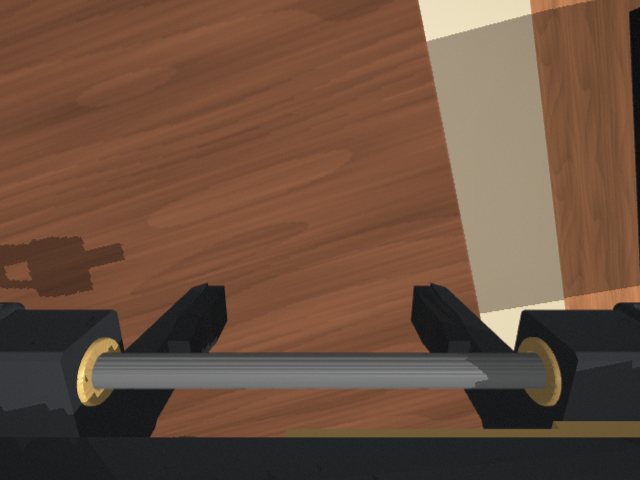

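The scene view shows the pot with its black stopper at about (294,225) and its handle tip at (341,285). The largest saucer is at (433,186), or (291,427) in the side view. The blue and yellow stoppers are decoys.

```bash
python3 - <<'E'
from h import *
np.set_printoptions(precision=4,suppress=True)
from scipy.spatial.transform import Rotation as R
s=ctrl.get_state();q=s['tcp_rot'];print(R.from_quat([q[1],q[2],q[3],q[0]]).as_matrix())
a=ctrl.get_image('scene');b=ctrl.get_image('side')
def t(n,u,v):
    x,r=tri([ray(a,u),ray(b,v)]);print(n,x,np.array(r))
t('saucer',(433.7,186.2),(288.4,431.8))
t('handle',(341.7,288.1),(256,261))
t('rim',(306.5,212),(321.1,227.9))
t('stopgrip scene guess',(294,218),(321.6,218.4))
t('pot',(295.1,261),(316.5,281.4))
t('sugar',(153,313),(349.1,210.7)); t('cup',(459.6,299.3),(172.4,347.7))
for n,p,u in [('rim a',a,(294,228)),('rim b',b,(321.5,230))]: print(n,atz(p,u,.131))
for n,p,u in [('sc a',a,(433.5,186)),('sc b',b,(291,427))]: print(n,atz(p,u,.007))
f=lambda p,n,c: cv2.imwrite(f'pics/{n}.png',cv2.resize(cv2.cvtColor(p['frame'],cv2.COLOR_RGB2BGR)[c[1]:c[1]+120,c[0]:c[0]+160],None,fx=5,fy=5,interpolation=cv2.INTER_CUBIC))
f(a,'za',(220,185));f(b,'zb',(240,195))
E
```

```text
[[ 0.2982 -0.     -0.9545]
 [ 0.9545  0.0001  0.2982]
 [ 0.0001 -1.      0.0001]]
saucer [0.5243 0.3186 0.0011] [0.0005 0.0005]
handle [ 0.6368 -0.0035  0.0574] [0.0017 0.0017]
rim [0.5151 0.0016 0.1458] [0.0019 0.0019]
stopgrip scene guess [ 0.5166 -0.0242  0.1499] [0.0016 0.0016]
pot [ 0.5186 -0.0269  0.002 ] [0.0043 0.0043]
sugar [ 0.4691 -0.3013  0.0085] [0.004 0.004]
cup [ 0.7509  0.1825 -0.0031] [0.0028 0.0028]
rim a [ 0.5243 -0.0289  0.131 ]
rim b [ 0.5142 -0.016   0.131 ]
sc a [0.5261 0.3145 0.007 ]
sc b [0.5216 0.3146 0.007 ]
```

View pics/za.png

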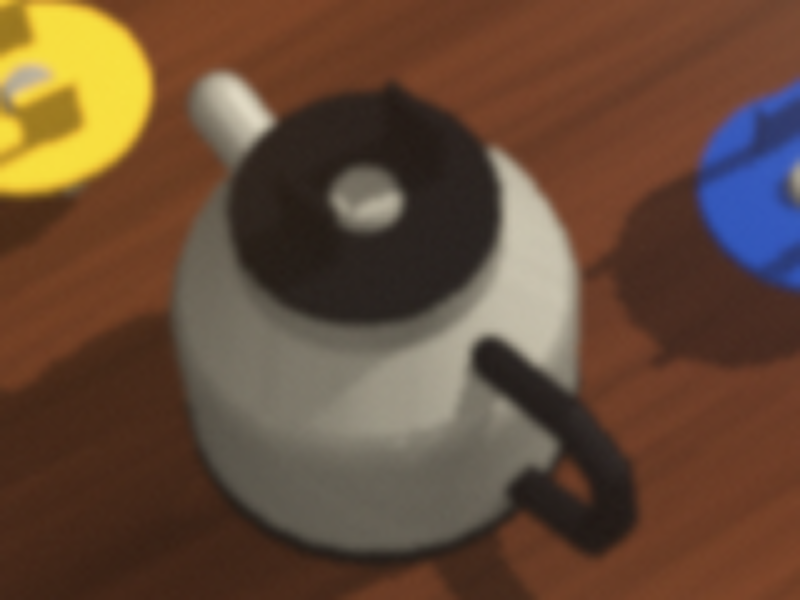

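View pics/zb.png

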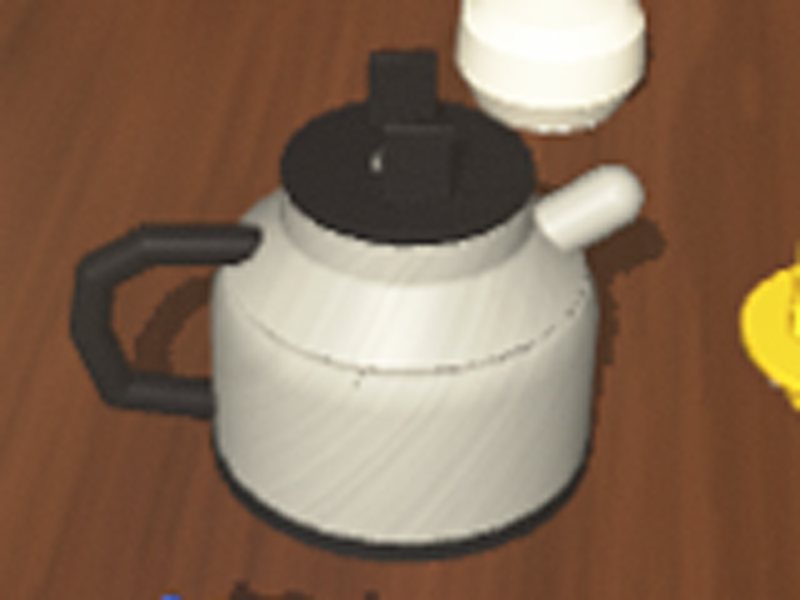

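Emit:
servo_tool(plan=[{"x": 30, "y": -52, "z": 8, "rz": -10.5}, {"x": 60, "y": -104, "z": 16, "rz": -21}, {"x": 90, "y": -156, "z": 24, "rz": -31.5}, {"x": 120, "y": -208, "z": 32, "rz": -42}, {"x": 150, "y": -260, "z": 40, "rz": -52.5}, {"x": 180, "y": -312, "z": 48, "rz": -63}, {"x": 210, "y": -364, "z": 56, "rz": -73.5}, {"x": 240, "y": -416, "z": 60, "rz": -84}, {"x": 270, "y": -468, "z": 62, "rz": -94.5}, {"x": 300, "y": -520, "z": 62, "rz": -105}, {"x": 320, "y": -572, "z": 62, "rz": -115.5}, {"x": 333, "y": -620, "z": 62, "rz": -126}])

```text
invalid input at $.plan[0]: expected keys x, y, z, rx, ry, rz, hand
```

Emit:
servo_tool(plan=[{"rz": -10}, {"rz": -20}, {"rz": -26.7}, {"rz": -26.7}, {"rz": -26.7}, {"rz": -26.7}])

```text
invalid input at $.plan[0]: expected keys x, y, z, rx, ry, rz, hand
```

```bash
python3 - <<'E'
from h import *
np.set_printoptions(precision=4,suppress=True)
from scipy.spatial.transform import Rotation as R
s=ctrl.get_state();q=s['tcp_rot'];print(R.from_quat([q[1],q[2],q[3],q[0]]).as_matrix(),s)
p=ctrl.get_image('wrist');save(p,'w1');print(np.array(p['pose']))
for l in ['pot_rim','pot_handle','stopper_grip','tab_a_face','tab_b_face']:
    print(l,[(np.round(d['at'],1).tolist(),round(d['conf'],2)) for d in ctrl.mark_of(p,l)][:5])
E
```

```text
[[ 0.2982 -0.     -0.9545]
 [ 0.9545  0.      0.2982]
 [ 0.     -1.      0.    ]] {'clock': 1.6, 'qpos': array([-1.2342,  0.6891, -0.1946,  1.5653,  0.1573,  0.9025, -0.2151]), 'joint_velocities': array([-0.0003, -0.0007, -0.0002,  0.0001, -0.0014,  0.0011,  0.0008]), 'tau': array([ -0.0001, -52.7497,  -1.2669, -15.3736,  -0.0518,  -0.0006,
         0.    ]), 'tool_pos': array([0.1864, 0.5966, 0.2387]), 'tcp_rot': array([ 0.5697, -0.5697, -0.4189,  0.4189]), 'contact_force': array([-0.1845,  0.344 , -0.2501]), 'moment': array([0.0344, 0.009 , 0.0351]), 'gripper_width': 0.9997582257535521}
[[ 0.3003  0.9127  0.277   0.1147]
 [ 0.9538 -0.2874 -0.0872  0.62  ]
 [ 0.      0.2904 -0.9569  0.3841]
 [ 0.      0.      0.      1.    ]]
pot_rim []
pot_handle []
stopper_grip []
tab_a_face []
tab_b_face []
```

View pics/w1.png

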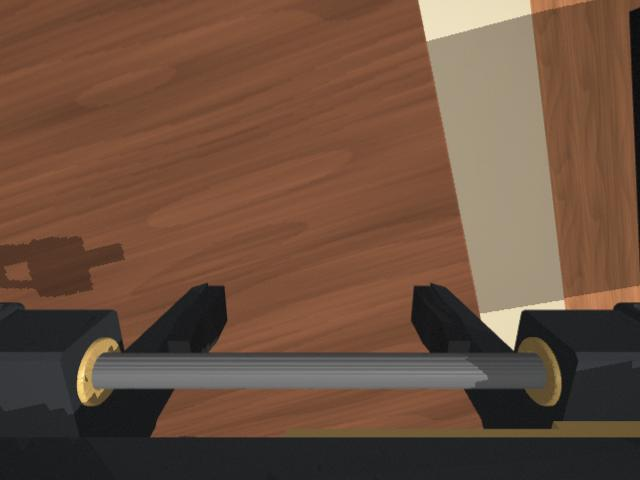

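Emit:
servo_tool(plan=[{"x": 30, "y": -52, "z": 8, "rx": 0, "ry": 0, "rz": -10.5, "hand": 0}, {"x": 60, "y": -104, "z": 16, "rx": 0, "ry": 0, "rz": -21, "hand": 0}, {"x": 90, "y": -156, "z": 24, "rx": 0, "ry": 0, "rz": -31.5, "hand": 0}, {"x": 120, "y": -208, "z": 32, "rx": 0, "ry": 0, "rz": -42, "hand": 0}, {"x": 150, "y": -260, "z": 40, "rx": 0, "ry": 0, "rz": -52.5, "hand": 0}, {"x": 180, "y": -312, "z": 48, "rx": 0, "ry": 0, "rz": -63, "hand": 0}, {"x": 210, "y": -364, "z": 56, "rx": 0, "ry": 0, "rz": -73.5, "hand": 0}, {"x": 240, "y": -416, "z": 60, "rx": 0, "ry": 0, "rz": -84, "hand": 0}, {"x": 270, "y": -468, "z": 62, "rx": 0, "ry": 0, "rz": -94.5, "hand": 0}, {"x": 300, "y": -520, "z": 62, "rx": 0, "ry": 0, "rz": -105, "hand": 0}, {"x": 320, "y": -572, "z": 62, "rx": 0, "ry": 0, "rz": -115.5, "hand": 0}, {"x": 333, "y": -620, "z": 62, "rx": 0, "ry": 0, "rz": -126, "hand": 0}])

```text
clock: 3.4
tool_pos: [0.5203, -0.0253, 0.3009]
tcp_rot: [0.631, -0.631, 0.319, -0.32]
contact_force: [0.4, 0.1, 0.4]
gripper_width: 0.999
```

Emit:
servo_tool(plan=[{"x": 0, "y": 0, "z": 0, "rx": 0, "ry": 0, "rz": -10, "hand": 0}, {"x": 0, "y": 0, "z": 0, "rx": 0, "ry": 0, "rz": -20, "hand": 0}, {"x": 0, "y": 0, "z": 0, "rx": 0, "ry": 0, "rz": -26.7, "hand": 0}, {"x": 0, "y": 0, "z": 0, "rx": 0, "ry": 0, "rz": -26.7, "hand": 0}, {"x": 0, "y": 0, "z": 0, "rx": 0, "ry": 0, "rz": -26.7, "hand": 0}])

```text
clock: 4.03
tool_pos: [0.5194, -0.0232, 0.3008]
tcp_rot: [0.542, -0.542, 0.454, -0.454]
contact_force: [0.9, -0.4, 0.4]
gripper_width: 0.998
```

```bash
python3 - <<'E'
from h import *
np.set_printoptions(precision=4,suppress=True)
from scipy.spatial.transform import Rotation as R
s=ctrl.get_state();q=s['tcp_rot'];print(R.from_quat([q[1],q[2],q[3],q[0]]).as_matrix(),s)
p=ctrl.get_image('wrist');save(p,'w1');print(np.array(p['pose']))
np.savez('w1.npz',frame=p['frame'],intrinsics=p['intrinsics'],pose=p['pose'])
for l in ['pot_rim','pot_handle','stopper_grip','tab_a_face','tab_b_face']:
    print(l,[(np.round(d['at'],1).tolist(),round(d['conf'],2)) for d in ctrl.mark_of(p,l)][:5])
E
```

```text
[[ 0.1751  0.0001  0.9845]
 [-0.9845  0.0001  0.1751]
 [-0.0001 -1.      0.0002]] {'clock': 4.025, 'qpos': array([-0.3934,  0.5238,  0.5646,  1.8211, -0.3497,  0.897 , -1.0627]), 'joint_velocities': array([ 0.0026, -0.0023,  0.0011,  0.001 , -0.0019,  0.0014, -0.0083]), 'tau': array([ -0.1026, -40.0908,   6.0044, -14.6287,  -0.0325,  -0.0589,
        -0.0002]), 'tool_pos': array([ 0.5194, -0.0232,  0.3008]), 'tcp_rot': array([ 0.5421, -0.542 ,  0.4541, -0.4541]), 'contact_force': array([ 0.8566, -0.4291,  0.3704]), 'moment': array([-0.0064,  0.0981,  0.0128]), 'gripper_width': 0.9980971841035451}
[[ 0.1729 -0.9423 -0.2867  0.5934]
 [-0.9849 -0.1655 -0.0501 -0.0091]
 [-0.0002  0.2911 -0.9567  0.4462]
 [ 0.      0.      0.      1.    ]]
pot_rim []
pot_handle [([322.7, 93.8], 0.84)]
stopper_grip [([336.9, 344.7], 0.9), ([170.7, 150.9], 0.86), ([321.8, 228.3], 0.71), ([292.5, 230.6], 0.58)]
tab_a_face [([291.5, 231.5], 0.86), ([169.6, 123.0], 0.56)]
tab_b_face [([341.3, 329.1], 0.87), ([167.3, 177.5], 0.71), ([354.0, 227.6], 0.64)]
```

View pics/w1.png

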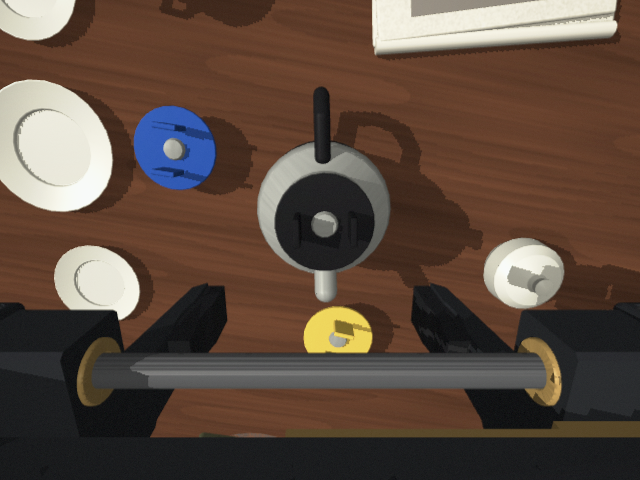

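The wrist view shows the black stopper near (324,225), with tabs at about (292,231) and (354,228). The handle points straight up in the image. The large saucer is at (53,147).

```bash
python3 - <<'E'
from h import *
np.set_printoptions(precision=4,suppress=True)
w=np.load('w1.npz');a=ctrl.get_image('scene');b=ctrl.get_image('side')
for n,u in [('grip',(321.8,228.3)),('ta',(291.5,231.5)),('tb',(354,227.6))]: print(n,atz(w,u,.147))
print('grip tri', tri([ray(w,(321.8,228.3)),ray(b,(321.6,218.4))]))
print('handle',tri([ray(w,(322.7,93.8)),ray(b,(256,261))]),tri([ray(w,(322.7,93.8)),ray(b,(256,261)),ray(a,(341.7,288.1))]))
# flange contour fit
g=cv2.cvtColor(w['frame'],cv2.COLOR_RGB2GRAY)
m=((g<70)*255).astype(np.uint8); m[:165]=0;m[275:]=0;m[:,:265]=0;m[:,385:]=0
m=cv2.morphologyEx(m,cv2.MORPH_CLOSE,np.ones((9,9)))
cs,_=cv2.findContours(m,cv2.RETR_EXTERNAL,cv2.CHAIN_APPROX_NONE);c=max(cs,key=cv2.contourArea)
e=cv2.fitEllipse(c);print('ellipse',e,atz(w,e[0],.131),cv2.boundingRect(c))
for s,p,uv in [('w',w,(53.5,146)),]: print('saucer',atz(w,uv,.012))
z=cv2.resize(cv2.cvtColor(w['frame'],cv2.COLOR_RGB2BGR)[160:280,245:405],None,fx=5,fy=5,interpolation=cv2.INTER_CUBIC)
z=np.clip(z.astype(float)*1.0,0,255); z=(255*(z/255)**.5).astype(np.uint8)
cv2.imwrite('pics/zw1.png',z)
E
```

```text
grip [ 0.5159 -0.0255  0.147 ]
ta [0.5082 0.0011 0.147 ]
tb [ 0.5216 -0.0541  0.147 ]
grip tri (array([ 0.516 , -0.0255,  0.1499]), [np.float64(0.0006386474624238821), np.float64(0.0006386474624237996)])
handle (array([ 0.638 , -0.0055,  0.055 ]), [np.float64(0.000994751016764695), np.float64(0.000994751016764793)]) (array([ 0.6369, -0.0045,  0.0571]), [np.float64(0.0011937836556155934), np.float64(0.002016458768695804), np.float64(0.001723385429501951)])
ellipse ((329.2186279296875, 225.01719665527344), (93.27740478515625, 117.8835678100586), 126.03763580322266) [ 0.5161 -0.0327  0.131 ] (275, 173, 110, 102)
saucer [0.5266 0.3091 0.012 ]
```

View pics/zw1.png

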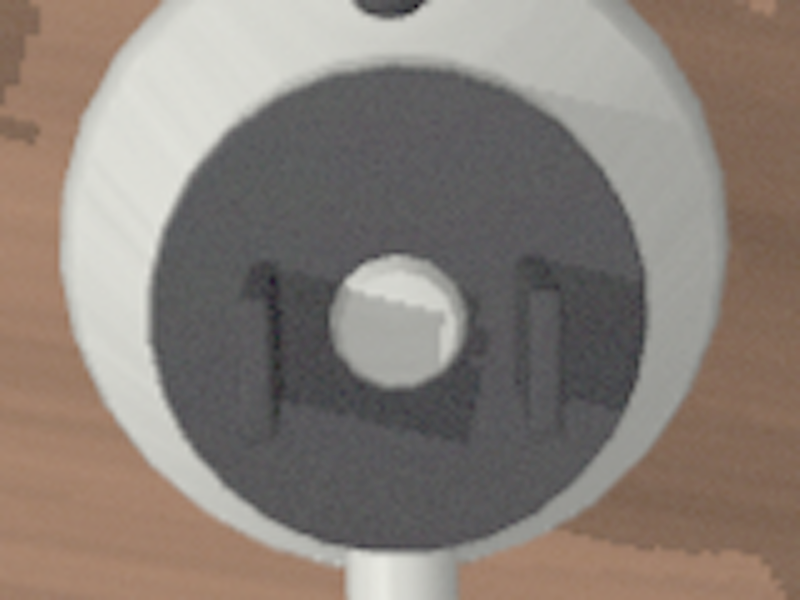

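```bash
python3 - <<'E'
from h import *
np.set_printoptions(precision=4,suppress=True)
w=np.load('w1.npz')
print('flange',atz(w,(324.8,221.5),.131)); C=atz(w,(324.8,221.5),.131)
for x in [(275.4,221.5),(374.2,221.5)]: print(np.linalg.norm(atz(w,x,.131)-C))
print('tabs',atz(w,(325.1,233.8),.1635))
print('knob',atz(w,(324.7,224.2),.14))
# project model for overlay
z=cv2.cvtColor(w['frame'],cv2.COLOR_RGB2BGR)
z=cv2.resize(z[160:280,245:405],None,fx=5,fy=5,interpolation=cv2.INTER_CUBIC);z=(255*(z/255.)**.5).astype(np.uint8)
c=np.array([0.5175,-0.027]);
for yaw,col in [(np.radians(10.1),(0,255,0))]:
    ex=np.array([np.cos(yaw),np.sin(yaw)]);ey=np.array([-ex[1],ex[0]])
    D=lambda pts,cl=True: cv2.polylines(z,[np.int32([(proj(w,p)-[245,160]+.5)*5-.5 for p in pts])],cl,col,1)
    D([[*(c+.048*(np.cos(t)*ex+np.sin(t)*ey)),.131] for t in np.linspace(0,6.28,60)])
    for s in (1,-1):
        for zz in (.131,.1635):
            D([[*(c+ex*u*.013+ey*s*v),zz] for u,v in [(-1,.022),(1,.022),(1,.028),(-1,.028)]])
    D([[*(c+ex*.06),.06],[*(c+ex*.122),.06]])
cv2.imwrite('pics/ov1.png',z)
E
```

```text
flange [ 0.5188 -0.028   0.131 ]
0.046820840918030085
0.04681794074585613
tabs [ 0.5158 -0.0282  0.1635]
knob [ 0.5184 -0.0278  0.14  ]
```

View pics/ov1.png

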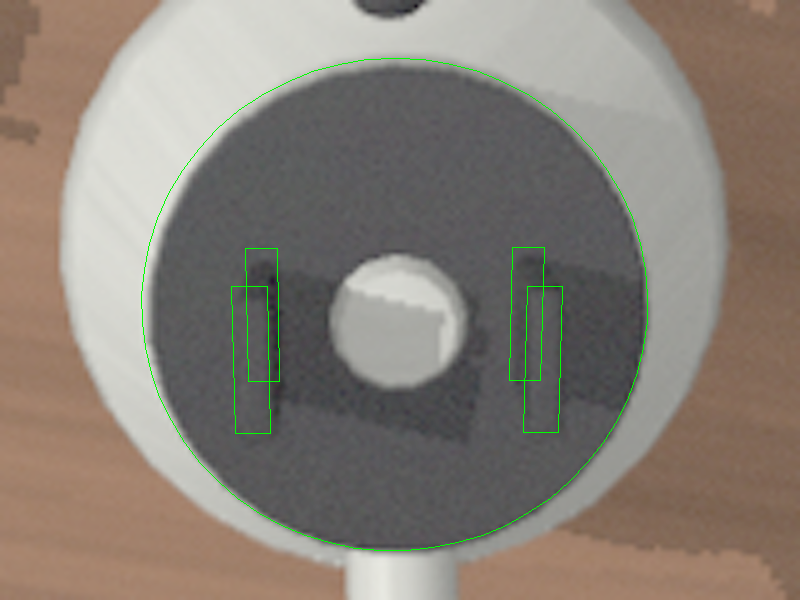

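```bash
python3 - <<'E'
from h import *
np.set_printoptions(precision=4,suppress=True)
w=np.load('w1.npz');a=ctrl.get_image('scene');b=ctrl.get_image('side')
W,A,B=ray(w,(324.8,221.5)),ray(a,(293,226.4)),ray(b,(321.7,229))
print(tri([W,A,B]),tri([W,B]),tri([A,B]),tri([W,A]))
def ov(p,c,h,org,n,yaw=np.radians(10.1)):
    z=cv2.cvtColor(p['frame'],cv2.COLOR_RGB2BGR)[org[1]:org[1]+120,org[0]:org[0]+160]
    z=cv2.resize(z,None,fx=5,fy=5,interpolation=cv2.INTER_CUBIC);z=(255*(z/255.)**.5).astype(np.uint8)
    ex=np.array([np.cos(yaw),np.sin(yaw)]);ey=np.array([-ex[1],ex[0]]);c=np.array(c)
    D=lambda pts,cl=True: cv2.polylines(z,[np.int32([(proj(p,q)-org+.5)*5-.5 for q in pts])],cl,(0,255,0),1)
    D([[*(c+.048*(np.cos(t)*ex+np.sin(t)*ey)),h] for t in np.linspace(0,6.28,60)])
    D([[*(c+.075*(np.cos(t)*ex+np.sin(t)*ey)),0.003] for t in np.linspace(0,6.28,60)])
    for s in (1,-1):
        for zz in (h,h+.0325):
            D([[*(c+ex*u*.013+ey*s*v),zz] for u,v in [(-1,.022),(1,.022),(1,.028),(-1,.028)]])
    return z
c=(.518,-.027)
v=np.hstack([cv2.resize(ov(p,c,.131,np.array(o),'x'),(400,300)) for p,o in [(a,(220,185)),(b,(240,195))]])
cv2.imwrite('pics/ov2.png',v)
E
```

```text
(array([ 0.5164, -0.0277,  0.1252]), [np.float64(0.0011977765056813857), np.float64(0.0011342894518746177), np.float64(0.0015682630323800807)]) (array([ 0.5161, -0.0287,  0.1244]), [np.float64(0.0011671934734272728), np.float64(0.0011671934734270922)]) (array([ 0.5158, -0.027 ,  0.1253]), [np.float64(0.0011574467312207863), np.float64(0.001157446731220836)]) (array([ 0.5184, -0.0279,  0.1281]), [np.float64(0.00042648443825476156), np.float64(0.0004264844382547557)])
```

View pics/ov2.png

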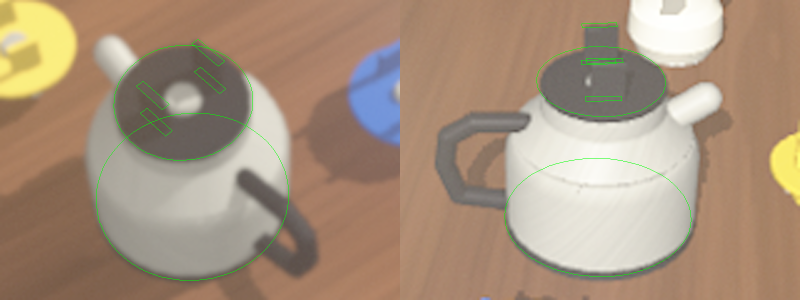

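Emit:
servo_tool(plan=[{"x": -1.5, "y": -4.3, "z": -40, "rx": 0, "ry": 0, "rz": 0, "hand": 0}, {"x": -1.5, "y": -4.3, "z": -80, "rx": 0, "ry": 0, "rz": 0, "hand": 0}, {"x": -1.5, "y": -4.3, "z": -115, "rx": 0, "ry": 0, "rz": 0, "hand": 0}, {"x": -1.5, "y": -4.3, "z": -126, "rx": 0, "ry": 0, "rz": 0, "hand": 0}, {"x": -1.5, "y": -4.3, "z": -126, "rx": 0, "ry": 0, "rz": 0, "hand": 0}, {"x": -1.5, "y": -4.3, "z": -126, "rx": 0, "ry": 0, "rz": 0, "hand": 0}])

```text
clock: 5.28
tool_pos: [0.5189, -0.0279, 0.176]
tcp_rot: [0.542, -0.541, 0.454, -0.456]
contact_force: [0.8, -0.5, -0.6]
gripper_width: 1.0
```

```bash
python3 - <<'E'
from h import *
np.set_printoptions(precision=4,suppress=True)
s=ctrl.get_state();print(s['tool_pos'],s['contact_force'],s['moment'])
p=ctrl.get_image('wrist');np.savez('w2.npz',frame=p['frame'],intrinsics=p['intrinsics'],pose=p['pose'])
z=(255*(p['frame']/255.)**.5).astype(np.uint8);save({'frame':z},'w2');print(proj(p,s['tool_pos']))
for l in ['stopper_grip','tab_a_face','tab_b_face']:
    for d in ctrl.mark_of(p,l)[:3]: print(l,np.round(d['at'],1),d['conf'],atz(p,d['at'],.147))
E
```

```text
[ 0.5189 -0.0279  0.176 ] [ 0.77   -0.4503 -0.614 ] [0.001  0.101  0.0119]
[321.1473 304.0276]
stopper_grip [318.7 282.6] 0.8 [ 0.5169 -0.0271  0.147 ]
stopper_grip [ 97.  153.9] 0.78 [0.5663 0.0929 0.147 ]
stopper_grip [340.3 416. ] 0.71 [ 0.4292 -0.0561  0.147 ]
tab_a_face [ 96.7 118.7] 0.75 [0.583  0.0928 0.147 ]
tab_a_face [333.4 439.9] 0.63 [ 0.4097 -0.0553  0.147 ]
tab_a_face [268.5 285.9] 0.57 [0.5102 0.     0.147 ]
tab_b_face [368.3 280.4] 0.82 [ 0.5228 -0.0539  0.147 ]
tab_b_face [347.7 397.7] 0.75 [ 0.4438 -0.058   0.147 ]
tab_b_face [ 95.6 191.8] 0.58 [0.5471 0.0938 0.147 ]
```

View pics/w2.png

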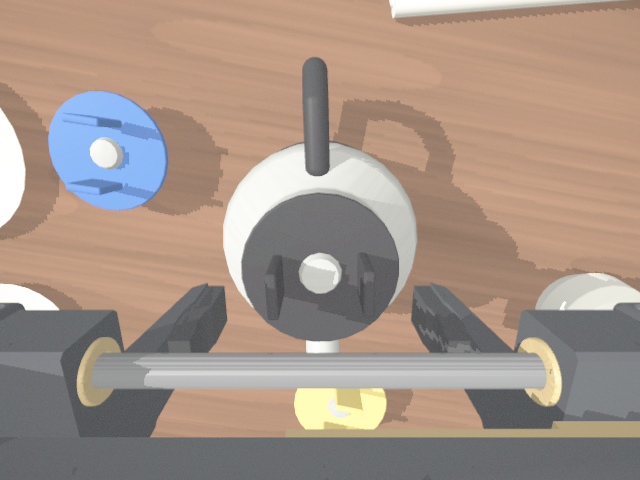

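Emit:
servo_tool(plan=[{"x": -1, "y": 0.3, "z": -15, "rx": 0, "ry": 0, "rz": 1, "hand": 0}, {"x": -1, "y": 0.3, "z": -28, "rx": 0, "ry": 0, "rz": 1, "hand": 0}, {"x": -1, "y": 0.3, "z": -36, "rx": 0, "ry": 0, "rz": 1, "hand": 0}, {"x": -1, "y": 0.3, "z": -39, "rx": 0, "ry": 0, "rz": 1, "hand": 0}, {"x": -1, "y": 0.3, "z": -39, "rx": 0, "ry": 0, "rz": 1, "hand": 0}, {"x": -1, "y": 0.3, "z": -39, "rx": 0, "ry": 0, "rz": 1, "hand": 0}])

```text
clock: 6.22
tool_pos: [0.5171, -0.0275, 0.136]
tcp_rot: [0.546, -0.545, 0.45, -0.45]
contact_force: [-0.1, -0.2, 0.9]
gripper_width: 1.006
```

```bash
python3 - <<'E'
from h import *
np.set_printoptions(precision=4,suppress=True)
s=ctrl.get_state();print(s['tool_pos'],s['contact_force'],s['moment'])
p=ctrl.get_image('wrist');b=ctrl.get_image('side')
z=(255*(p['frame']/255.)**.5).astype(np.uint8)[200:440,160:480];save({'frame':cv2.resize(z,(800,600))},'w3');print(proj(p,s['tool_pos']))
save({'frame':cv2.resize((255*(b['frame']/255.)**.6).astype(np.uint8)[150:300,220:420],(800,600))},'s3')
E
```

```text
[ 0.5171 -0.0275  0.136 ] [-0.1264 -0.2282  0.9221] [-0.0225  0.1168  0.0069]
[321.1429 304.131 ]
```

View pics/w3.png

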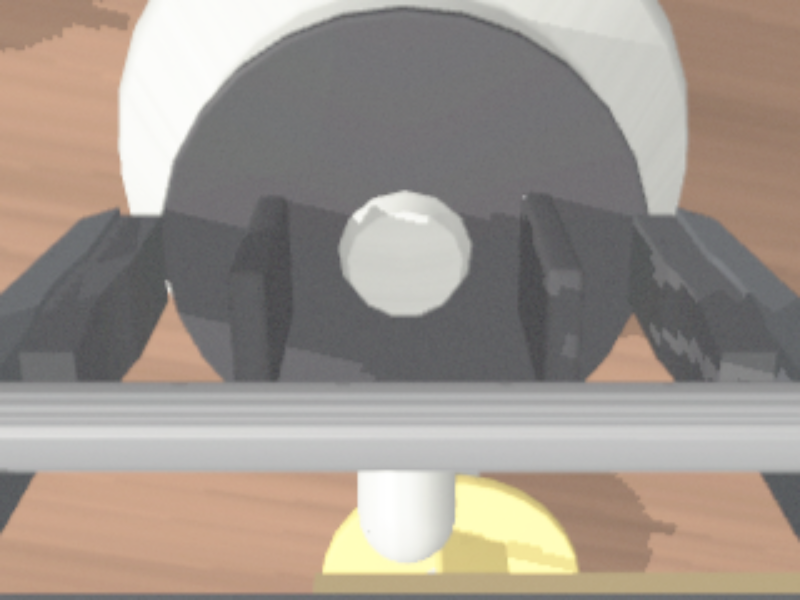

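View pics/s3.png

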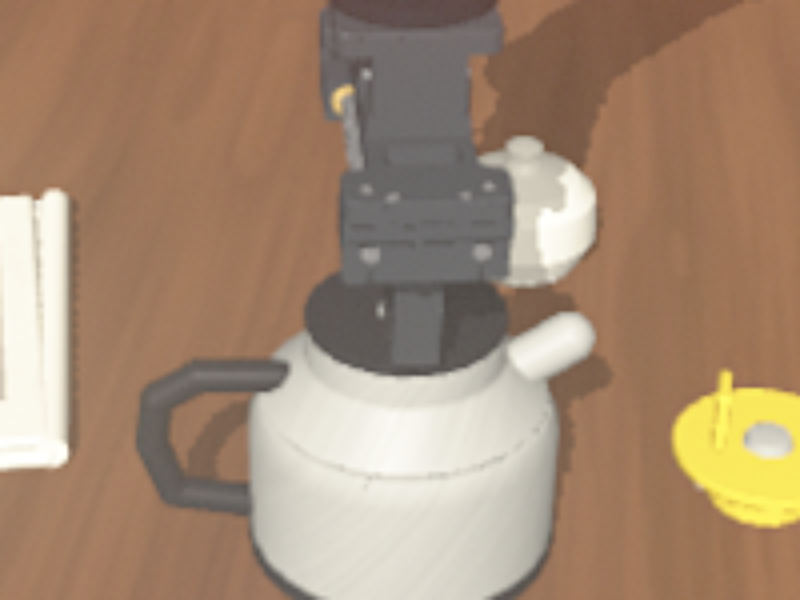

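Emit:
servo_tool(plan=[{"x": 0.3, "y": -0.9, "z": 0, "rx": 0, "ry": 0, "rz": 0, "hand": 0}, {"x": 0.3, "y": -0.9, "z": 0, "rx": 0, "ry": 0, "rz": 0, "hand": 60}, {"x": 0.3, "y": -0.9, "z": 0, "rx": 0, "ry": 0, "rz": 0, "hand": 255}, {"x": 0.3, "y": -0.9, "z": 0, "rx": 0, "ry": 0, "rz": 0, "hand": 255}, {"x": 0.3, "y": -0.9, "z": 0, "rx": 0, "ry": 0, "rz": 0, "hand": 255}, {"x": 0.3, "y": -0.9, "z": 0, "rx": 0, "ry": 0, "rz": 0, "hand": 255}, {"x": 0.3, "y": -0.9, "z": 0, "rx": 0, "ry": 0, "rz": 0, "hand": 255}], newtons=22)

```text
clock: 7.2
tool_pos: [0.5172, -0.0283, 0.1359]
tcp_rot: [0.545, -0.545, 0.45, -0.45]
contact_force: [-1.9, 0.6, 2.8]
gripper_width: 0.447
```

```bash
cat > look.py <<'E'
import sys
from h import *
np.set_printoptions(precision=4,suppress=True)
s=ctrl.get_state();q=s['tcp_rot']
from scipy.spatial.transform import Rotation as R
x=R.from_quat([q[1],q[2],q[3],q[0]]).as_matrix()[:,0]
print(s['clock'],s['tool_pos'],'yaw',np.degrees(np.arctan2(x[1],x[0])),s['contact_force'],s['moment'],s['gripper_width']*88,s['qpos'])
if len(sys.argv)>1:
    p=ctrl.get_image('wrist');b=ctrl.get_image('side')
    f=lambda i:(255*(i['frame']/255.)**.55).astype(np.uint8)
    save({'frame':np.vstack([cv2.resize(f(p)[200:400,160:480],(800,500))])},'w'+sys.argv[1])
    save({'frame':cv2.resize(f(b)[150:310,200:440],(800,533))},'s'+sys.argv[1])
E
python3 look.py 4
```

```text
7.2 [ 0.5172 -0.0283  0.1359] yaw -79.04934564788653 [-1.9132  0.6151  2.8344] [-0.0218  0.2865  0.0575] 39.33898857444037 [-0.247   0.7473  0.3568  1.9976 -0.5314  0.4876 -0.8809]
```

View pics/w4.png

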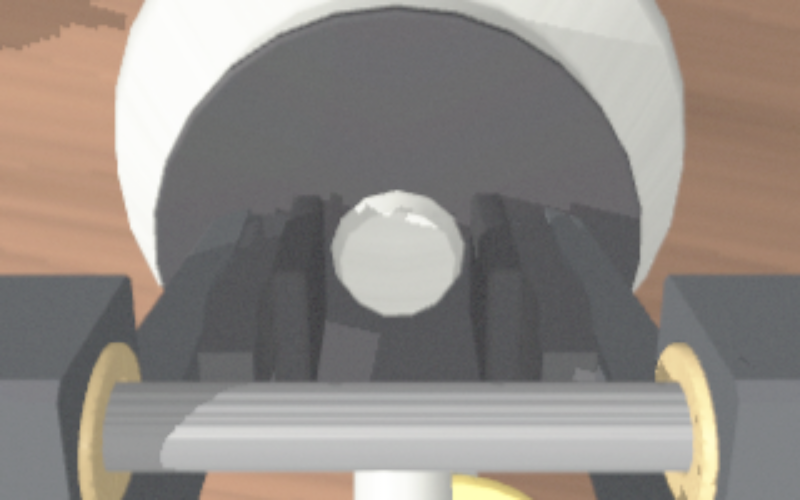

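Emit:
servo_tool(plan=[{"x": 0, "y": 0, "z": 0, "rx": 0, "ry": 0, "rz": 4, "hand": 255}, {"x": 0, "y": 0, "z": 0, "rx": 0, "ry": 0, "rz": 8, "hand": 255}, {"x": 0, "y": 0, "z": 0, "rx": 0, "ry": 0, "rz": 12, "hand": 255}, {"x": 0, "y": 0, "z": 0, "rx": 0, "ry": 0, "rz": 15, "hand": 255}, {"x": 0, "y": 0, "z": 0, "rx": 0, "ry": 0, "rz": 15, "hand": 255}])

```text
clock: 7.92
tool_pos: [0.5175, -0.0283, 0.1359]
tcp_rot: [0.6, -0.599, 0.375, -0.375]
contact_force: [0.4, 0.0, 3.6]
gripper_width: 0.449
```

```bash
python3 look.py
```

```text
7.925 [ 0.5175 -0.0283  0.1359] yaw -64.05167523970265 [0.4041 0.0134 3.5894] [-0.0397  0.1113  0.0438] 39.49966202749069 [-0.207   0.7363  0.2878  1.9953 -0.4359  0.4685 -0.7153]
```

Emit:
servo_tool(plan=[{"x": 0, "y": 0, "z": 0, "rx": 0, "ry": 0, "rz": 4, "hand": 255}, {"x": 0, "y": 0, "z": 0, "rx": 0, "ry": 0, "rz": 8, "hand": 255}, {"x": 0, "y": 0, "z": 0, "rx": 0, "ry": 0, "rz": 12, "hand": 255}, {"x": 0, "y": 0, "z": 0, "rx": 0, "ry": 0, "rz": 15, "hand": 255}, {"x": 0, "y": 0, "z": 0, "rx": 0, "ry": 0, "rz": 17, "hand": 255}, {"x": 0, "y": 0, "z": 0, "rx": 0, "ry": 0, "rz": 18, "hand": 255}])

```text
clock: 8.68
tool_pos: [0.5173, -0.0284, 0.1359]
tcp_rot: [0.651, -0.651, 0.276, -0.277]
contact_force: [-0.1, -0.2, 4.8]
gripper_width: 0.445
```

```bash
python3 look.py 5
```

```text
8.675 [ 0.5173 -0.0284  0.1359] yaw -46.02519849606848 [-0.1111 -0.2176  4.8382] [-0.0679  0.0961 -0.16  ] 39.184994371283224 [-0.1595  0.7259  0.2072  1.9931 -0.3174  0.4527 -0.5197]
```

View pics/w5.png

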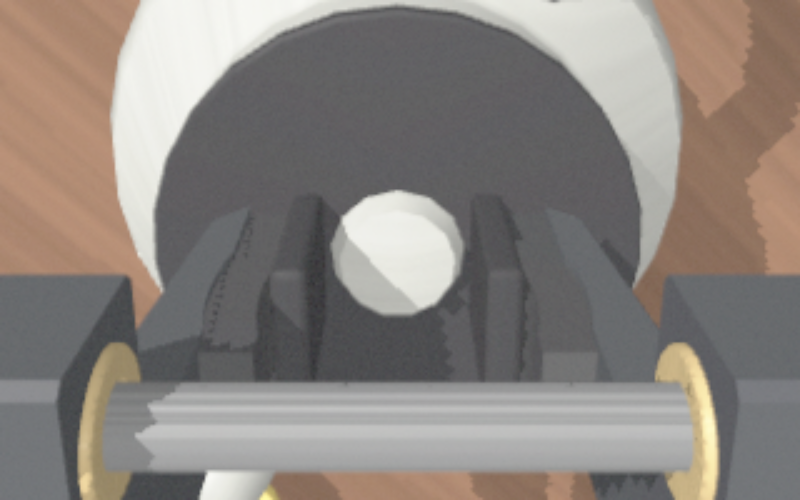

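View pics/s5.png

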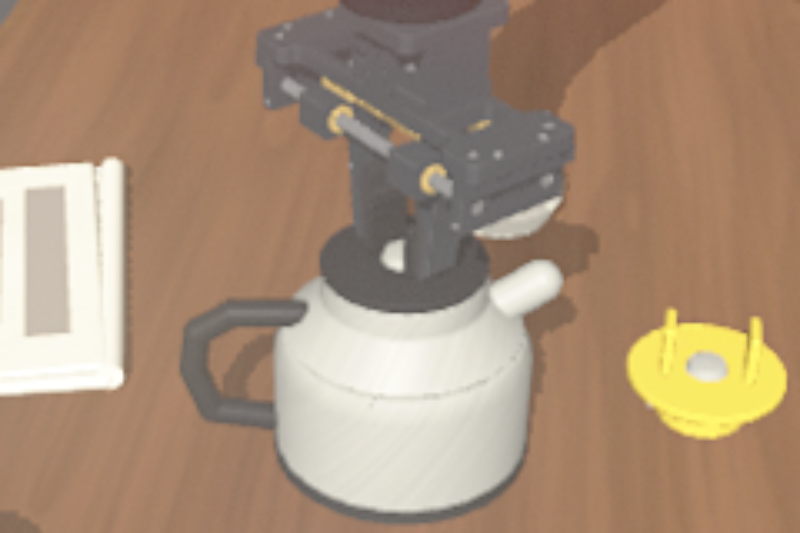

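Emit:
servo_tool(plan=[{"x": 0, "y": 0, "z": 0, "rx": 0, "ry": 0, "rz": 1.5, "hand": 255}, {"x": 0, "y": 0, "z": 0, "rx": 0, "ry": 0, "rz": 3, "hand": 255}])

```text
clock: 9.02
tool_pos: [0.5173, -0.0283, 0.1358]
tcp_rot: [0.658, -0.658, 0.259, -0.259]
contact_force: [-0.3, -0.2, 5.0]
gripper_width: 0.448
```

```bash
python3 look.py
```

```text
9.025 [ 0.5173 -0.0283  0.1358] yaw -43.023511754083025 [-0.2786 -0.2039  5.0192] [-0.0297  0.1547 -0.1787] 39.397653797010854 [-0.1518  0.7245  0.194   1.9927 -0.2974  0.4507 -0.4875]
```

Emit:
servo_tool(plan=[{"x": 0, "y": 0, "z": 0, "rx": 0, "ry": 0, "rz": 1.5, "hand": 255}, {"x": 0, "y": 0, "z": 0, "rx": 0, "ry": 0, "rz": 3, "hand": 255}])

```text
clock: 9.28
tool_pos: [0.5173, -0.0283, 0.1358]
tcp_rot: [0.664, -0.664, 0.242, -0.242]
contact_force: [0.6, 0.5, 5.3]
gripper_width: 0.451
```

```bash
python3 look.py
```

```text
9.275 [ 0.5173 -0.0283  0.1358] yaw -40.028137885537035 [0.5817 0.515  5.295 ] [-0.0647  0.1051 -0.189 ] 39.694961694024926 [-0.1438  0.7232  0.1807  1.9923 -0.2773  0.4489 -0.4553]
```

Emit:
servo_tool(plan=[{"x": 0, "y": 0, "z": 0, "rx": 0, "ry": 0, "rz": 1, "hand": 255}, {"x": 0, "y": 0, "z": 0, "rx": 0, "ry": 0, "rz": 2, "hand": 255}])

```text
clock: 9.52
tool_pos: [0.5173, -0.0283, 0.1358]
tcp_rot: [0.668, -0.668, 0.23, -0.231]
contact_force: [0.2, 0.4, 5.1]
gripper_width: 0.45
```

```bash
python3 look.py
```

```text
9.525 [ 0.5173 -0.0283  0.1358] yaw -38.04882742809569 [0.2245 0.3502 5.1105] [-0.0022  0.1475 -0.1914] 39.58070487250343 [-0.1385  0.7223  0.1719  1.992  -0.264   0.4478 -0.4341]
```

Emit:
servo_tool(plan=[{"x": 0, "y": 0, "z": 0, "rx": 0, "ry": 0, "rz": 1, "hand": 255}, {"x": 0, "y": 0, "z": 0, "rx": 0, "ry": 0, "rz": 2, "hand": 255}])

```text
clock: 9.78
tool_pos: [0.5173, -0.0283, 0.1359]
tcp_rot: [0.672, -0.672, 0.219, -0.219]
contact_force: [0.1, 0.4, 4.3]
gripper_width: 0.45
```

```bash
python3 look.py
```

```text
9.775 [ 0.5173 -0.0283  0.1359] yaw -36.04359383258241 [0.1056 0.3616 4.2894] [-0.0693  0.1391 -0.1268] 39.628671475314675 [-0.1333  0.7215  0.163   1.9917 -0.2506  0.4468 -0.4127]
```

Emit:
servo_tool(plan=[{"x": 0, "y": 0, "z": 0, "rx": 0, "ry": 0, "rz": 1, "hand": 255}, {"x": 0, "y": 0, "z": 0, "rx": 0, "ry": 0, "rz": 2, "hand": 255}])

```text
clock: 10.02
tool_pos: [0.5173, -0.0283, 0.1358]
tcp_rot: [0.676, -0.676, 0.207, -0.207]
contact_force: [0.4, 0.1, 4.2]
gripper_width: 0.45
```

```bash
python3 look.py
```

```text
10.025 [ 0.5173 -0.0283  0.1358] yaw -34.0420117454921 [0.3773 0.1049 4.1947] [-0.0488  0.123  -0.1538] 39.60339215876334 [-0.128   0.7207  0.1542  1.9915 -0.2371  0.4459 -0.3912]
```

Emit:
servo_tool(plan=[{"x": 0, "y": 0, "z": 0, "rx": 0, "ry": 0, "rz": 1, "hand": 255}, {"x": 0, "y": 0, "z": 0, "rx": 0, "ry": 0, "rz": 2, "hand": 255}])

```text
clock: 10.28
tool_pos: [0.5173, -0.0284, 0.1359]
tcp_rot: [0.68, -0.68, 0.195, -0.195]
contact_force: [0.6, 0.3, 4.3]
gripper_width: 0.449
```

```bash
python3 look.py
```

```text
10.275 [ 0.5173 -0.0284  0.1359] yaw -32.048628168883354 [0.6315 0.2658 4.2637] [-0.0297  0.0831 -0.1651] 39.470490410672774 [-0.1226  0.7199  0.1454  1.9912 -0.2236  0.445  -0.3699]
```

Emit:
servo_tool(plan=[{"x": 0, "y": 0, "z": 0, "rx": 0, "ry": 0, "rz": 1, "hand": 255}, {"x": 0, "y": 0, "z": 0, "rx": 0, "ry": 0, "rz": 2, "hand": 255}])

```text
clock: 10.52
tool_pos: [0.5173, -0.0283, 0.1359]
tcp_rot: [0.683, -0.683, 0.183, -0.183]
contact_force: [0.1, 0.6, 5.8]
gripper_width: 0.45
```

```bash
python3 look.py
```

```text
10.525 [ 0.5173 -0.0283  0.1359] yaw -30.045730028658625 [0.1131 0.5894 5.8455] [-0.0613  0.1047 -0.1687] 39.59977479446658 [-0.1173  0.7191  0.1366  1.9909 -0.2101  0.4443 -0.3485]
```

Emit:
servo_tool(plan=[{"x": 0, "y": 0, "z": 0, "rx": 0, "ry": 0, "rz": 1, "hand": 255}, {"x": 0, "y": 0, "z": 0, "rx": 0, "ry": 0, "rz": 2, "hand": 255}])

```text
clock: 10.78
tool_pos: [0.5171, -0.0283, 0.1359]
tcp_rot: [-0.686, 0.686, -0.171, 0.171]
contact_force: [-0.5, -0.0, 6.3]
gripper_width: 0.449
```

```bash
python3 look.py
```

```text
10.775 [ 0.5171 -0.0283  0.1359] yaw -28.05260977383311 [-0.5204 -0.0337  6.2735] [ 0.0244  0.2066 -0.2021] 39.489114499264936 [-0.112   0.7184  0.1278  1.9908 -0.1966  0.4438 -0.3272]
```

Emit:
servo_tool(plan=[{"x": 0, "y": 0, "z": 0, "rx": 0, "ry": 0, "rz": 1, "hand": 255}, {"x": 0, "y": 0, "z": 0, "rx": 0, "ry": 0, "rz": 1.5, "hand": 255}])

```text
clock: 11.02
tool_pos: [0.5167, -0.0283, 0.1358]
tcp_rot: [0.688, -0.688, 0.163, -0.162]
contact_force: [-0.1, 0.0, 7.3]
gripper_width: 0.449
```

```bash
python3 look.py
```

```text
11.025 [ 0.5167 -0.0283  0.1358] yaw -26.607203657484664 [-0.1431  0.0325  7.3411] [ 0.0455  0.2694 -0.4167] 39.528338154715264 [-0.108   0.7179  0.1212  1.9911 -0.1869  0.4438 -0.3117]
```

Emit:
servo_tool(plan=[{"x": 0.3, "y": 0, "z": 0, "rx": 0, "ry": 0, "rz": -1.5, "hand": 255}, {"x": 0.3, "y": 0, "z": 0, "rx": 0, "ry": 0, "rz": -3, "hand": 255}, {"x": 0.3, "y": 0, "z": 0, "rx": 0, "ry": 0, "rz": -3, "hand": 255}])

```text
clock: 11.4
tool_pos: [0.5172, -0.0281, 0.1358]
tcp_rot: [-0.684, 0.684, -0.18, 0.18]
contact_force: [0.4, 0.5, 6.2]
gripper_width: 0.447
```

```bash
python3 look.py 6
```

```text
11.4 [ 0.5172 -0.0281  0.1358] yaw -29.5001117695468 [0.4319 0.5117 6.1653] [0.0561 0.2039 0.1437] 39.30839020052477 [-0.1164  0.7192  0.1344  1.9905 -0.2064  0.4452 -0.3431]
```

View pics/w6.png

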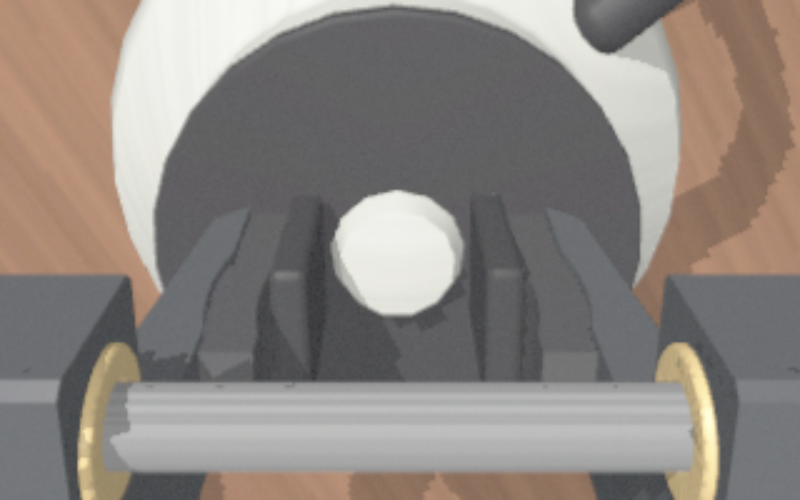

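View pics/s6.png

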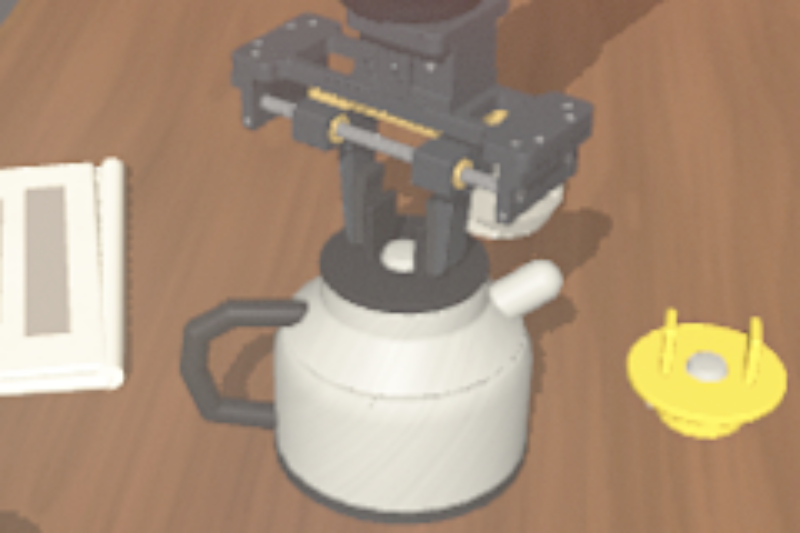

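The pot hasn't moved in the side view: handle at (185,350), and the foot looks the same. The stopper is still squeezed, so I'll start a slow trial lift.

Emit:
servo_tool(plan=[{"x": 0, "y": 0, "z": 1.5, "rx": 0, "ry": 0, "rz": 0, "hand": 255}, {"x": 0, "y": 0, "z": 3, "rx": 0, "ry": 0, "rz": 0, "hand": 255}])

```text
clock: 11.75
tool_pos: [0.5168, -0.0282, 0.1383]
tcp_rot: [-0.684, 0.684, -0.181, 0.18]
contact_force: [0.2, 0.3, -1.4]
gripper_width: 0.448
```

```bash
python3 look.py
```

```text
11.75 [ 0.5168 -0.0282  0.1383] yaw -29.54085436754124 [ 0.2068  0.2825 -1.4311] [-0.0714  0.1077  0.0068] 39.45878401531607 [-0.1175  0.715   0.1364  1.989  -0.2055  0.4521 -0.3442]
```

Emit:
servo_tool(plan=[{"x": 0, "y": 0, "z": 3, "rx": 0, "ry": 0, "rz": 0, "hand": 255}, {"x": 0, "y": 0, "z": 6, "rx": 0, "ry": 0, "rz": 0, "hand": 255}, {"x": 0, "y": 0, "z": 10, "rx": 0, "ry": 0, "rz": 0, "hand": 255}])

```text
clock: 12.12
tool_pos: [0.5174, -0.0283, 0.1489]
tcp_rot: [-0.684, 0.684, -0.18, 0.18]
contact_force: [0.1, -0.6, -0.8]
gripper_width: 0.448
```

```bash
python3 look.py 7
```

```text
12.125 [ 0.5174 -0.0283  0.1489] yaw -29.547125663982467 [ 0.1414 -0.589  -0.8097] [-0.0594  0.0914 -0.0378] 39.4277033672581 [-0.122   0.697   0.1438  1.9815 -0.2018  0.4766 -0.3473]
```

View pics/s7.png

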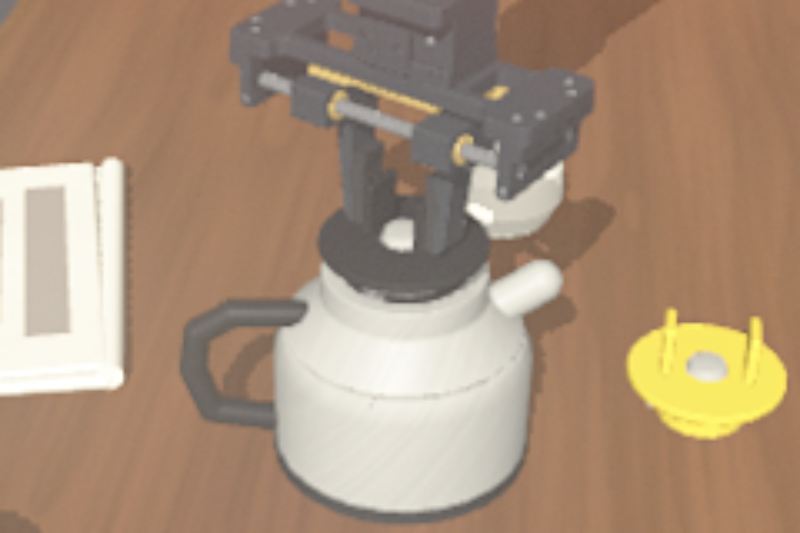

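Emit:
servo_tool(plan=[{"x": 0, "y": 0, "z": 15, "rx": 0, "ry": 0, "rz": 0, "hand": 255}, {"x": 0, "y": 0, "z": 40, "rx": 0, "ry": 0, "rz": 0, "hand": 255}, {"x": 0, "y": 0, "z": 70, "rx": 0, "ry": 0, "rz": 0, "hand": 255}, {"x": 0, "y": 15, "z": 95, "rx": 0, "ry": 0, "rz": 0, "hand": 255}, {"x": 0, "y": 45, "z": 105, "rx": 0, "ry": 0, "rz": 0, "hand": 255}, {"x": 0, "y": 85, "z": 105, "rx": 0, "ry": 0, "rz": 0, "hand": 255}, {"x": 0, "y": 125, "z": 105, "rx": 0, "ry": 0, "rz": 0, "hand": 255}, {"x": 0, "y": 165, "z": 105, "rx": 0, "ry": 0, "rz": 0, "hand": 255}, {"x": 0, "y": 200, "z": 105, "rx": 0, "ry": 0, "rz": 0, "hand": 255}, {"x": 0, "y": 220, "z": 105, "rx": 0, "ry": 0, "rz": 0, "hand": 255}, {"x": 0, "y": 225, "z": 105, "rx": 0, "ry": 0, "rz": 0, "hand": 255}, {"x": 0, "y": 225, "z": 105, "rx": 0, "ry": 0, "rz": 0, "hand": 255}])

```text
clock: 13.72
tool_pos: [0.5176, 0.1954, 0.2539]
tcp_rot: [-0.683, 0.684, -0.181, 0.181]
contact_force: [-0.1, -0.2, -2.8]
gripper_width: 0.445
```

```bash
cat > sau.py <<'E'
import sys
from h import *
np.set_printoptions(precision=4,suppress=True)
s=ctrl.get_state();print(s['tool_pos'],s['contact_force'],s['moment'],s['gripper_width']*88)
for n in ['wrist','side','scene']:
    p=ctrl.get_image(n);np.savez(f'{n}{sys.argv[1]}.npz',frame=p['frame'],intrinsics=p['intrinsics'],pose=p['pose']);save(p,n+sys.argv[1])
    for l in ['saucer','stopper_foot','stopper_grip']:
        for d in ctrl.mark_of(p,l)[:4]: print(n,l,np.round(d['at'],1),round(d['conf'],2),atz(p,d['at'],.0))
E
python3 sau.py 8
```

```text
[0.5176 0.1954 0.2539] [-0.141  -0.1833 -2.8001] [-0.122   0.1282  0.0334] 39.15798943336011
wrist saucer [269.6 107.2] 0.93 [0.5236 0.3149 0.    ]
wrist saucer [170.1 224.4] 0.9 [0.3494 0.2627 0.    ]
wrist stopper_foot [305.2 429.9] 0.56 [ 0.333  -0.0864  0.    ]
wrist stopper_grip [366.  226.9] 0.87 [0.5527 0.1429 0.    ]
side saucer [412.7 408.2] 0.93 [0.3452 0.2543 0.    ]
side saucer [292.1 431.5] 0.64 [0.5197 0.317  0.    ]
side saucer [169.1 431. ] 0.62 [0.6954 0.3391 0.    ]
side stopper_foot [290.5 349.9] 0.94 [0.546  0.1626 0.    ]
side stopper_foot [305.4 262.5] 0.8 [ 0.5526 -0.0855  0.    ]
side stopper_foot [407.5 274.4] 0.73 [ 0.3393 -0.0732  0.    ]
side stopper_grip [306.1 231. ] 0.72 [ 0.5666 -0.206   0.    ]
side stopper_grip [288.7 325. ] 0.7 [0.5584 0.1038 0.    ]
side stopper_grip [316.8 237.4] 0.48 [ 0.5391 -0.183   0.    ]
scene saucer [433.7 186.2] 0.97 [0.5232 0.3193 0.    ]
scene saucer [499.9 236. ] 0.75 [0.695  0.3449 0.    ]
scene saucer [358.6 148.3] 0.62 [0.3434 0.2506 0.    ]
scene stopper_foot [400.6 135.7] 0.86 [0.3665 0.3544 0.    ]
scene stopper_foot [382.7 231.1] 0.66 [0.5535 0.1572 0.    ]
scene stopper_foot [228.4 213.3] 0.66 [ 0.3379 -0.0816  0.    ]
scene stopper_grip [407.7 115.3] 0.72 [0.3238 0.4106 0.    ]
scene stopper_grip [381.9 217.2] 0.72 [ 0.5253  0.177  -0.    ]
scene stopper_grip [222.4 198.7] 0.65 [ 0.2968 -0.0742  0.    ]
scene stopper_grip [460.  299.5] 0.6 [0.7548 0.1825 0.    ]
```

View pics/wrist8.png

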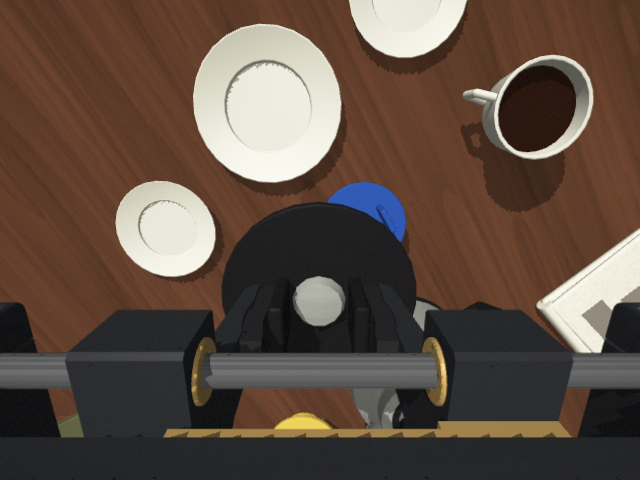

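View pics/side8.png

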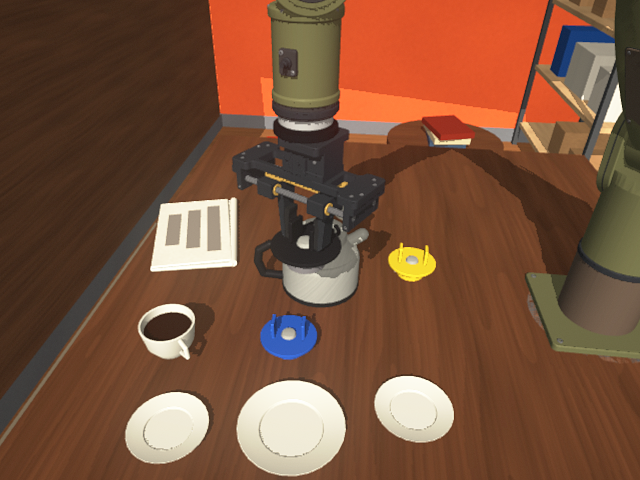

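```bash
python3 - <<'E'
from h import *
np.set_printoptions(precision=4,suppress=True)
for n,seed in [('wrist8',(215,60)),('side8',(250,440)),('scene8',(410,190))]:
    p=np.load(n+'.npz');f=p['frame'].astype(int)
    m=((f.min(2)>110)&(f.max(2)-f.min(2)<70)).astype(np.uint8)
    k,l,st,ce=cv2.connectedComponentsWithStats(m)
    i=l[seed[1],seed[0]];c=max(cv2.findContours((l==i).astype(np.uint8),0,1)[0],key=cv2.contourArea)
    e=cv2.fitEllipse(cv2.convexHull(c));print(n,i,e,'rim ctr',atz(p,e[0],.016))
    E=cv2.ellipse2Poly(tuple(int(round(v)) for v in e[0]),tuple(int(round(v/2)) for v in e[1]),int(e[2]),0,360,5)
    # least squares circle on unprojected hull
    P=np.array([atz(p,u,.016)[:2] for u in cv2.convexHull(c)[:,0]]);A=np.c_[2*P,np.ones(len(P))];s=np.linalg.lstsq(A,(P**2).sum(1),rcond=None)[0];print(s[:2],np.sqrt(s[2]+s[:2]@s[:2]))
E
```

```text
wrist8 2 ((266.6681213378906, 102.68173217773438), (147.18560791015625, 159.8055877685547), 163.9188232421875) rim ctr [0.5245 0.318  0.016 ]
[0.5221 0.3138] 0.07744528043880979
side8 44 ((290.6089172363281, 427.7417907714844), (96.02457427978516, 109.30274963378906), 84.17489624023438) rim ctr [0.5209 0.322  0.016 ]
[0.5217 0.3149] 0.07757614651562408
scene8 2 ((433.5909423828125, 183.39866638183594), (57.20952224731445, 75.51050567626953), 102.45906066894531) rim ctr [0.5254 0.3131 0.016 ]
[0.5226 0.3149] 0.07885722659152275
```

Emit:
servo_tool(plan=[{"x": 1, "y": 25, "z": 0, "rx": 0, "ry": 0, "rz": 0, "hand": 255}, {"x": 3, "y": 60, "z": -10, "rx": 0, "ry": 0, "rz": 0, "hand": 255}, {"x": 4.5, "y": 95, "z": -35, "rx": 0, "ry": 0, "rz": 0, "hand": 255}, {"x": 4.5, "y": 113, "z": -65, "rx": 0, "ry": 0, "rz": 0, "hand": 255}, {"x": 4.5, "y": 119, "z": -100, "rx": 0, "ry": 0, "rz": 0, "hand": 255}, {"x": 4.5, "y": 119, "z": -130, "rx": 0, "ry": 0, "rz": 0, "hand": 255}, {"x": 4.5, "y": 119, "z": -150, "rx": 0, "ry": 0, "rz": 0, "hand": 255}, {"x": 4.5, "y": 119, "z": -170, "rx": 0, "ry": 0, "rz": 0, "hand": 255}, {"x": 4.5, "y": 119, "z": -180, "rx": 0, "ry": 0, "rz": 0, "hand": 255}, {"x": 4.5, "y": 119, "z": -185, "rx": 0, "ry": 0, "rz": 0, "hand": 255}, {"x": 4.5, "y": 119, "z": -185, "rx": 0, "ry": 0, "rz": 0, "hand": 255}])

```text
clock: 15.7
tool_pos: [0.5221, 0.3158, 0.0689]
tcp_rot: [0.684, -0.684, 0.18, -0.18]
contact_force: [0.2, 0.3, -1.8]
gripper_width: 0.446
```

```bash
python3 sau.py 9; python3 look.py
```

```text
[0.5221 0.3158 0.0689] [ 0.2376  0.2555 -1.7673] [-0.0815  0.0821  0.0156] 39.216539598109144
wrist saucer [567.5  86. ] 0.86 [0.6977 0.3356 0.    ]
wrist stopper_grip [316.7 315.8] 0.94 [ 0.4985  0.2784 -0.    ]
side saucer [170.  432.6] 0.93 [0.6932 0.3414 0.    ]
side saucer [411.2 411.9] 0.63 [0.3477 0.2612 0.    ]
side saucer [323.3 227.8] 0.56 [ 0.5283 -0.2249  0.    ]
side stopper_foot [408.8 271.2] 0.69 [ 0.3362 -0.0843  0.    ]
side stopper_foot [291.9 416.2] 0.65 [0.5239 0.2918 0.    ]
side stopper_grip [411.5 255.2] 0.79 [ 0.3279 -0.1421  0.    ]
side stopper_grip [315.1 280.4] 0.62 [ 0.5255 -0.0287  0.    ]
side stopper_grip [291.5 392.7] 0.57 [0.5309 0.25   0.    ]
scene saucer [361.  148.3] 0.85 [0.3465 0.2552 0.    ]
scene saucer [432.6 187.9] 0.7 [0.5254 0.3142 0.    ]
scene saucer [497.3 237.1] 0.6 [0.6939 0.3387 0.    ]
scene stopper_foot [433.4 175.1] 0.86 [0.4993 0.3391 0.    ]
scene stopper_foot [383.1 230.3] 0.71 [0.5524 0.1591 0.    ]
scene stopper_foot [227.6 211.1] 0.61 [ 0.3319 -0.0804  0.    ]
scene stopper_grip [442.1 160.9] 0.87 [0.4789 0.3822 0.    ]
scene stopper_grip [384.8 215.9] 0.72 [0.5261 0.184  0.    ]
scene stopper_grip [224.3 199. ] 0.64 [ 0.2998 -0.0712  0.    ]
16.3 [0.522  0.3157 0.0688] yaw -29.545317674709576 [-0.1122 -0.0525 -0.7845] [-0.1097  0.1075 -0.0399] 39.11223183484858 [-0.7107  0.9111  0.1642  1.7416 -0.2673  0.5106 -0.8907]
```

View pics/side9.png

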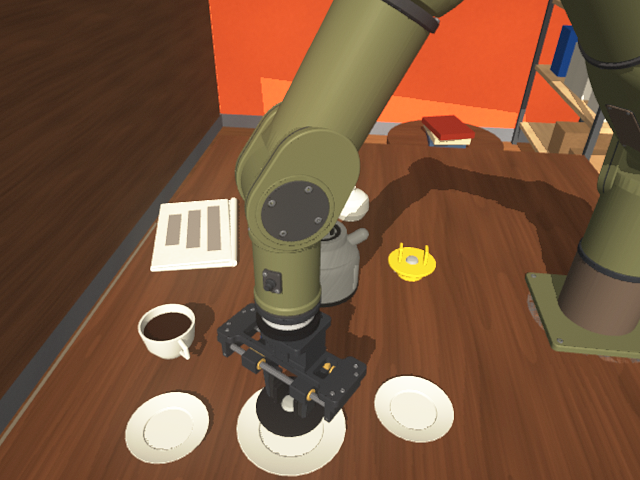

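View pics/scene9.png

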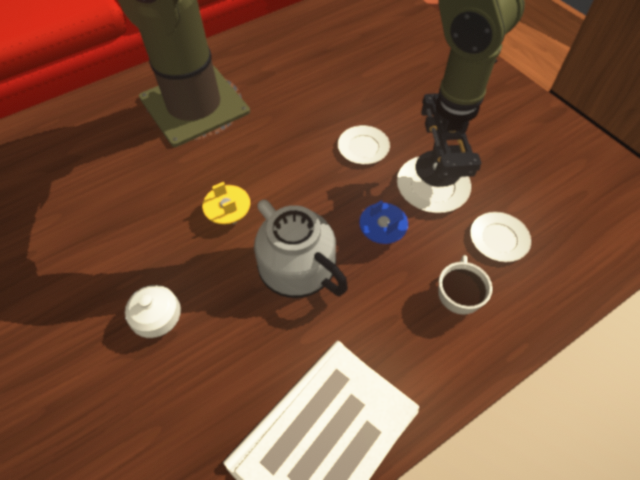

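View pics/wrist9.png

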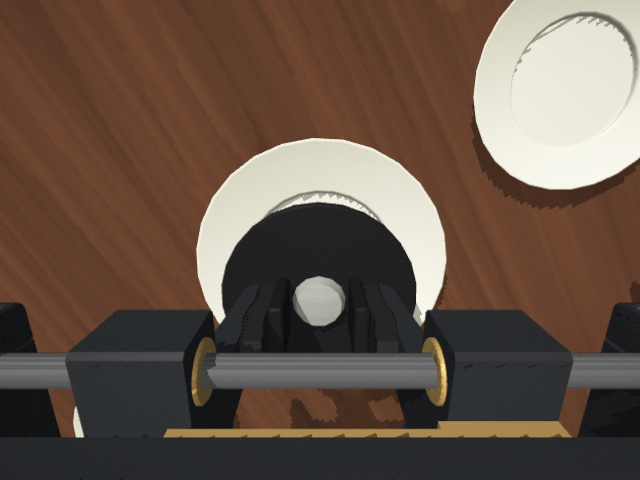

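The stopper hangs over the large saucer, roughly 1.5 mm off centre at most. The pot still stands at (295,250) in the scene view. Next I'll lower it gently.

Emit:
servo_tool(plan=[{"x": 0, "y": -1, "z": -8, "rx": 0, "ry": 0, "rz": 0, "hand": 255}, {"x": 0, "y": -1, "z": -15, "rx": 0, "ry": 0, "rz": 0, "hand": 255}, {"x": 0, "y": -1, "z": -19, "rx": 0, "ry": 0, "rz": 0, "hand": 255}, {"x": 0, "y": -1, "z": -21, "rx": 0, "ry": 0, "rz": 0, "hand": 255}, {"x": 0, "y": -1, "z": -22, "rx": 0, "ry": 0, "rz": 0, "hand": 255}, {"x": 0, "y": -1, "z": -22, "rx": 0, "ry": 0, "rz": 0, "hand": 255}])

```text
clock: 17.05
tool_pos: [0.522, 0.3147, 0.0468]
tcp_rot: [0.684, -0.684, 0.18, -0.18]
contact_force: [0.2, 0.2, -1.3]
gripper_width: 0.449
```

Emit:
servo_tool(plan=[{"x": 0, "y": 0, "z": -0.7, "rx": 0, "ry": 0, "rz": 0, "hand": 255}, {"x": 0, "y": 0, "z": -1.5, "rx": 0, "ry": 0, "rz": 0, "hand": 255}])

```text
clock: 17.3
tool_pos: [0.522, 0.3147, 0.0453]
tcp_rot: [0.684, -0.684, 0.18, -0.18]
contact_force: [-0.5, 0.5, -1.7]
gripper_width: 0.448
```

Emit:
servo_tool(plan=[{"x": 0, "y": 0, "z": -0.5, "rx": 0, "ry": 0, "rz": 0, "hand": 255}, {"x": 0, "y": 0, "z": -1, "rx": 0, "ry": 0, "rz": 0, "hand": 255}])

```text
clock: 17.55
tool_pos: [0.5219, 0.3147, 0.0442]
tcp_rot: [0.684, -0.684, 0.18, -0.18]
contact_force: [-1.0, 0.0, -1.2]
gripper_width: 0.445
```

Emit:
servo_tool(plan=[{"x": 0, "y": 0, "z": -0.5, "rx": 0, "ry": 0, "rz": 0, "hand": 255}, {"x": 0, "y": 0, "z": -1, "rx": 0, "ry": 0, "rz": 0, "hand": 255}])

```text
clock: 17.8
tool_pos: [0.5219, 0.3147, 0.0432]
tcp_rot: [0.684, -0.684, 0.18, -0.18]
contact_force: [0.7, -0.0, -1.3]
gripper_width: 0.445
```

Emit:
servo_tool(plan=[{"x": 0, "y": 0, "z": -0.5, "rx": 0, "ry": 0, "rz": 0, "hand": 255}, {"x": 0, "y": 0, "z": -0.7, "rx": 0, "ry": 0, "rz": 0, "hand": 255}])

```text
clock: 18.05
tool_pos: [0.5219, 0.3147, 0.0425]
tcp_rot: [-0.684, 0.684, -0.18, 0.18]
contact_force: [0.2, -0.2, -0.7]
gripper_width: 0.451
```

```bash
python3 look.py
```

```text
18.05 [0.5219 0.3147 0.0425] yaw -29.547479161982647 [ 0.1597 -0.1936 -0.6762] [-0.0793  0.0635  0.0198] 39.67397059791409 [-0.701   0.9517  0.149   1.7475 -0.2741  0.4627 -0.8833]
```

Emit:
servo_tool(plan=[{"x": 0, "y": 0, "z": -0.5, "rx": 0, "ry": 0, "rz": 0, "hand": 255}, {"x": 0, "y": 0, "z": -0.7, "rx": 0, "ry": 0, "rz": 0, "hand": 255}])

```text
clock: 18.3
tool_pos: [0.522, 0.3147, 0.042]
tcp_rot: [0.684, -0.684, 0.18, -0.18]
contact_force: [-0.4, -0.9, 1.0]
gripper_width: 0.445
```

```bash
python3 look.py; python3 sau.py 10 >/dev/null; python3 -c "
from h import *
b=np.load('side10.npz');save({'frame':cv2.resize((255*(b['frame']/255.)**.55).astype(np.uint8)[350:480,200:380],(800,578))},'s10')"
```

```text
18.3 [0.522  0.3147 0.042 ] yaw -29.550158751953965 [-0.395  -0.9327  0.9933] [-0.0618  0.1718 -0.0156] 39.17535452761223 [-0.7008  0.9525  0.1487  1.7475 -0.2743  0.4617 -0.8831]
```

View pics/s10.png

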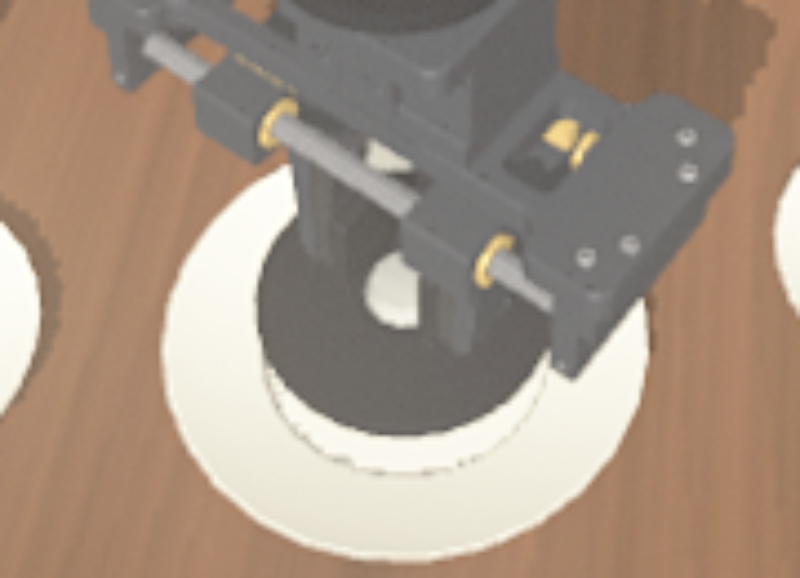

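Contact is felt: Fz rose from about −1.3 to +1.0 N. I'll release gradually.

Emit:
servo_tool(plan=[{"x": 0, "y": 0, "z": -0.2, "rx": 0, "ry": 0, "rz": 0, "hand": 130}, {"x": 0, "y": 0, "z": -0.2, "rx": 0, "ry": 0, "rz": 0, "hand": 110}, {"x": 0, "y": 0, "z": -0.2, "rx": 0, "ry": 0, "rz": 0, "hand": 95}, {"x": 0, "y": 0, "z": -0.2, "rx": 0, "ry": 0, "rz": 0, "hand": 80}, {"x": 0, "y": 0, "z": -0.2, "rx": 0, "ry": 0, "rz": 0, "hand": 60}, {"x": 0, "y": 0, "z": -0.2, "rx": 0, "ry": 0, "rz": 0, "hand": 30}, {"x": 0, "y": 0, "z": -0.2, "rx": 0, "ry": 0, "rz": 0, "hand": 0}, {"x": 0, "y": 0, "z": -0.2, "rx": 0, "ry": 0, "rz": 0, "hand": 0}])

```text
clock: 19.9
tool_pos: [0.5219, 0.3147, 0.0416]
tcp_rot: [-0.684, 0.684, -0.18, 0.18]
contact_force: [0.6, 0.3, 0.7]
gripper_width: 0.999
```

```bash
python3 look.py 11
```

```text
19.9 [0.5219 0.3147 0.0416] yaw -29.546424856851388 [0.6062 0.3308 0.721 ] [-0.0546  0.0595 -0.049 ] 87.90605184797217 [-0.7007  0.9531  0.1485  1.7476 -0.2744  0.4612 -0.883 ]
```

View pics/w11.png

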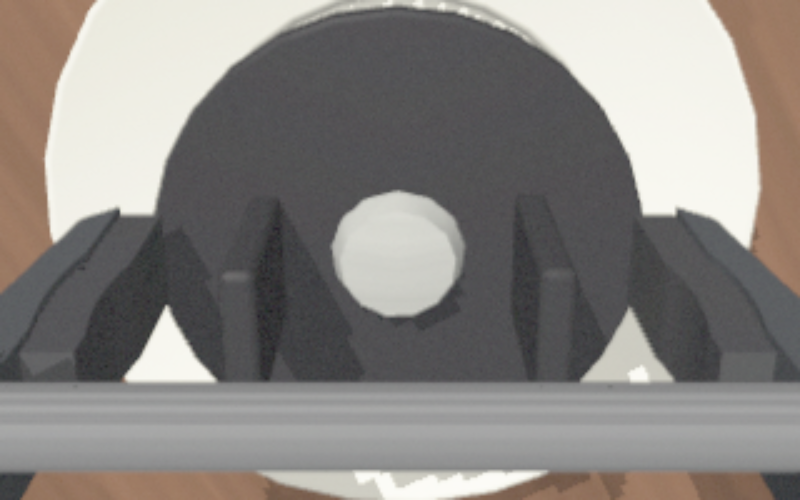

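The tabs have sprung free and clear both fingers, so I'll go straight up and check.

Emit:
servo_tool(plan=[{"x": 0, "y": 0, "z": 8, "rx": 0, "ry": 0, "rz": 0, "hand": 0}, {"x": 0, "y": 0, "z": 25, "rx": 0, "ry": 0, "rz": 0, "hand": 0}, {"x": 0, "y": 0, "z": 55, "rx": 0, "ry": 0, "rz": 0, "hand": 0}, {"x": 0, "y": 0, "z": 90, "rx": 0, "ry": 0, "rz": 0, "hand": 0}, {"x": 0, "y": 0, "z": 130, "rx": 0, "ry": 0, "rz": 0, "hand": 0}, {"x": 0, "y": 0, "z": 160, "rx": 0, "ry": 0, "rz": 0, "hand": 0}, {"x": 0, "y": 0, "z": 180, "rx": 0, "ry": 0, "rz": 0, "hand": 0}, {"x": 0, "y": 0, "z": 180, "rx": 0, "ry": 0, "rz": 0, "hand": 0}, {"x": 0, "y": 0, "z": 180, "rx": 0, "ry": 0, "rz": 0, "hand": 0}])

```text
clock: 21.12
tool_pos: [0.5214, 0.3145, 0.2214]
tcp_rot: [-0.684, 0.684, -0.18, 0.18]
contact_force: [-0.0, -0.1, -0.2]
gripper_width: 1.002
```

```bash
python3 sau.py 12 | grep -v "stopper_foot"; python3 look.py; python3 - <<'E'
from h import *
np.set_printoptions(precision=4,suppress=True)
p=np.load('wrist12.npz');f=p['frame'].astype(int)
m=((f.min(2)>110)&(f.max(2)-f.min(2)<70)).astype(np.uint8)
k,l,st,ce=cv2.connectedComponentsWithStats(m);print([(tuple(s),c) for s,c in zip(st,ce) if s[4]>800])
E
```

```text
[0.5214 0.3145 0.2214] [-0.013  -0.083  -0.1983] [-0.0942  0.1347  0.0242] 88.21030309650493
wrist saucer [213.4 316.7] 0.94 [0.3456 0.2637 0.    ]
wrist saucer [461.8 105.7] 0.59 [0.6975 0.3359 0.    ]
wrist stopper_grip [415.9 334.7] 0.58 [0.547  0.1206 0.    ]
side saucer [169.5 432.6] 0.84 [0.6939 0.3415 0.    ]
side saucer [409.6 409.9] 0.64 [0.3499 0.2579 0.    ]
side saucer [314.2 281.5] 0.62 [ 0.5269 -0.025   0.    ]
side stopper_grip [413.1 253.6] 0.82 [ 0.3241 -0.1485  0.    ]
side stopper_grip [291.6 405. ] 0.78 [0.5273 0.2723 0.    ]
side stopper_grip [174.3 347.6] 0.61 [0.7438 0.1834 0.    ]
side stopper_grip [289.4 323.6] 0.58 [0.5577 0.1001 0.    ]
scene saucer [365.5 149.2] 0.76 [0.3545 0.262  0.    ]
scene saucer [496.9 237. ] 0.66 [0.6933 0.3382 0.    ]
scene saucer [432.3 187.3] 0.6 [0.5238 0.3148 0.    ]
scene stopper_grip [384.5 217. ] 0.79 [ 0.5279  0.1818 -0.    ]
scene stopper_grip [220.7 198.4] 0.73 [ 0.2941 -0.0768  0.    ]
scene stopper_grip [436.9 172.2] 0.64 [0.4973 0.3509 0.    ]
21.725 [0.5219 0.3147 0.2216] yaw -29.549353313967252 [-0.8747  0.3161  0.3
[... 267 characters left out ...]
32(129), np.int32(12187)), array([466.3655, 101.3331])), ((np.int32(247), np.int32(136), np.int32(148), np.int32(146), np.int32(9872)), array([320.6426, 203.679 ])), ((np.int32(519), np.int32(178), np.int32(121), np.int32(95), np.int32(3070)), array([585.8023, 223.1205])), ((np.int32(164), np.int32(279), np.int32(99), np.int32(74), np.int32(2842)), array([230.4018, 317.1802])), ((np.int32(107), np.int32(362), np.int32(437), np.int32(4), np.int32(1195)), array([310.1423, 363.1297])), ((np.int32(98), np.int32(369), np.int32(448), np.int32(8), np.int32(2657)), array([320.8604, 372.5024])), ((np.int32(390), np.int32(389), np.int32(55), np.int32(40), np.int32(1371)), array([418.1721, 413.5894]))]
```

View pics/wrist12.png

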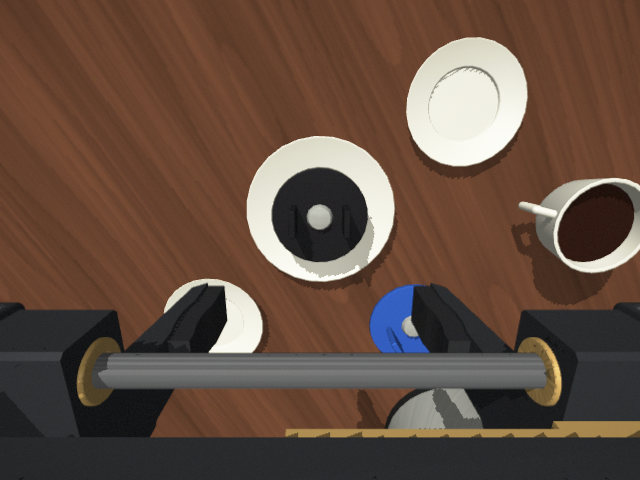

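View pics/side12.png

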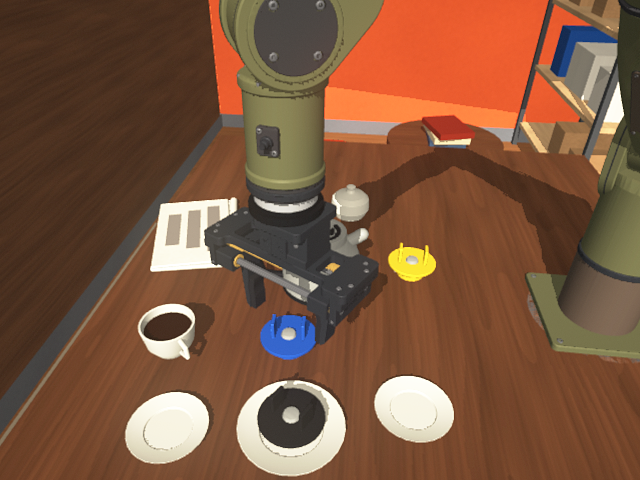

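View pics/scene12.png

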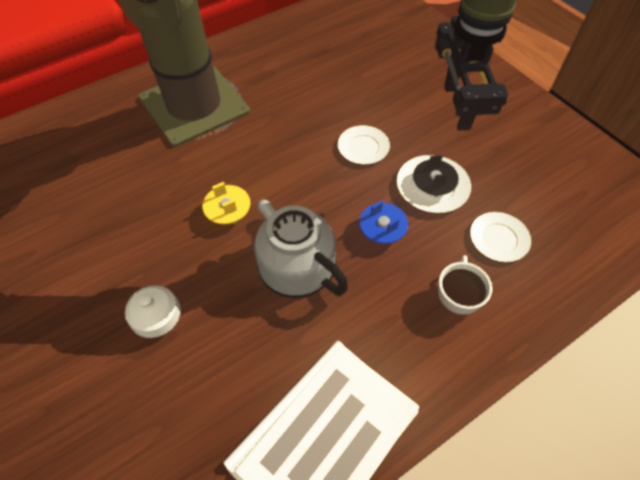

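The stopper stands upright in the middle of the large saucer: flange centre (320,214) against saucer (321,209) in the wrist view, and the difference fits the height parallax. The pot and its handle are at the same pixels as at the start. The cup and sugar bowl haven't moved either.

```bash
python3 -c "
from station import ctrl
print(ctrl.hand_in())"
```

```text
the job is handed in; nothing more can be done
None
```

The stopper is out of the pot and standing upright in the middle of the largest saucer. I handed the job in at about 22 s of the 64 s allowed; no verdict was reported.

- **Turning:** I squeezed both tabs to 39 mm at 22 N and turned the stopper anticlockwise. The drag was steady at about 0.18 N m until roughly 52°, where the moment rose to 0.42 N m. I took that as the stop and did not push further, to stay under the pot's 0.6 N m limit. I then eased back 3°.
- **Lifting and placing:** The stopper lifted out with only about its own weight on the wrist. I lowered it until I felt contact of about 2 N, opened the fingers slowly and rose straight up.
- **Last checks:** In the final pictures the stopper is centred to within a millimetre or two. The pot, cup, sugar bowl and saucer are where they started, and the gripper is open and clear at 0.22 m.
- **Disagreements:** The wrist camera showed the pot's mouth up to about 8 mm lower than the text gives, and the two fixed cameras about 6 mm lower. It made no difference to the grasp. The networks also marked the blue and yellow decoys, the cup and the smaller saucers, which I ruled out by eye. In the last wrist picture they missed the black stopper and its saucer, so I judged the centring by eye.

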